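# Take down a stack of cut stones and share them out to the mason's stations

### The job

Take the stack of four pale cut stones apart and set each one gently down, upright and released, in the middle of its own station: the small six-sided cap on the dark rubbing slab, the round drum on the turntable, the square block on the weighing platform of the bench scale with its sides in line with the platform's, and the long slab at the bottom across the pair of timber bearers, lengthwise over both. Do not drop a stone or let it topple.

Things in the scene. Friction and masses are not known exactly. Their poses are not given: they have to be found in the camera images.
- cap: Small six-sided limestone cap, the top stone of the stack: upright hexagonal prism 34 mm across flats (39 across corners) and 34 mm tall, with a low six-sided point 12 mm high on top (46 mm in all); about 90 g. Origin at the centre of its underside, z up; x is square to one pair of flats (flats also at 60 and 120 degrees from it). Goes on the rubbing slab, any yaw.
- drum: Round limestone drum, second from the top: upright cylinder 54 mm in diameter, 34 mm tall, about 170 g. Origin at the centre of its underside, z up. Goes on the turntable, any yaw.
- die: Square limestone block, third from the top: 60 x 60 mm, 34 mm tall, about 280 g. Origin at the centre of its underside, z up, x and y square to its sides. Goes on the scale platform; any quarter turn will do.
- plinth: Long limestone slab, the bottom of the stack, lying on the table: 140 mm long (x) by 60 mm wide (y), 34 mm tall, about 650 g. Origin at the centre of its underside, z up. Goes across the two bearers.
- rubbing: Dark grey rubbing slab fixed on the table, 120 (x) x 80 (y) mm, flat top 20 mm above its origin. Origin at the centre of its underside.
- wheel: Mason's turntable, locked and fixed on the table: flat aluminium disc 110 mm in diameter on a foot, its top 44 mm above its origin. Origin at the centre of the foot's underside, on the disc's axis.
- scale: Bench scale fixed on the table: flat steel square platform 104 x 104 mm, its top 36 mm above the origin; a grey display box (42 mm deep, lower than the platform, 28 mm high) adjoins it on the +x side. Origin under the centre of the platform (not of the whole scale), at table height; x and y along the platform's sides.
- bearers: Two parallel light timber bearers on a thin plywood strip, fixed on the table: each bearer is 100 mm long (y), 26 mm wide (x), its flat top 24 mm above the origin; their middles lie at x = -41 and +41 mm, with a 56 mm gap between them (floor of the gap at 6 mm). Origin midway between them, at table height. The long slab lies with its length along x, over both bearers, either end first.
Things that resemble listed ones, but are neither listed nor needed, are in the scene too. Leave any red look-alike of the die alone. Leave any purple look-alike of the cap alone.

How it is judged:
By the outcome, as a careful person would: the job done as asked, in the order asked, and still so for the second after the job is handed in, with the robot touching nothing.
It also fails if it takes over 99 s, if anything falls off the work surface, if the arm or the gripper's body presses on something with over 40 N, if the wrist force passes 120 N, or if a joint passes its speed limit or range.

### The arm

A 6-joint arm with a two-finger parallel gripper is mounted at the origin on the work surface. World frame = base frame: x ahead of the robot, y to its left, z up, the work surface at z = 0. Lengths are in m, angles in rad, forces in N, time in s.
With the tool pointing down it reaches from about 0.375 to 0.9 m from the base axis. Payload 3.1 kg.
Tool frame: the origin (TCP) lies midway between the tips of the shut fingers; the grasp point (between the pads) lies 19 mm behind it; z points along the fingers, y is the line along which they close (so a half turn about z gives the same grasp; the last joint's range is limited). The gripper opens to 85 mm and grips with 20 to 120 N. Pads are 22 mm wide; open, the fingers measure 114 mm over their backs; the gripper's body (76 mm by 85 mm) begins 54 mm behind the grasp point. The pads swing forward as they close: fully open they stand 13 mm farther back than shut.
Start: joints at [1.087, 0.527, 1.433, -0, 1.181, -0.178], TCP at [0.188, 0.596, 0.231] pointing down, gripper open.
Joint ranges: [-3.08, 3.08], [-0.75, 2.2], [0.22, 2.44], [-1.43, 4.57], [0, 2.65], [-2.85, 2.85]. Speed limits (rad/s): [2.79, 2.79, 3.14, 3.14, 3.14, 3.14].

### API

Orientations are given as a unit quaternion [x, y, z, w].
In Python, from station import manip gives the robot as it stands. The module is installed in compiled form; this text tells all that it offers.
- The arm moves only by the tool apply_moves, never from a script. Its arguments are lists of equal length, an entry for each row: "claw": the gripper's target within -1 to 1 (fully open at 1, half-way at 0, shut at -1); "travel": the shift along the tool's x, y, z scaled (see below), a list of three; "turn": the turn, a rotation vector about the tool's x, y, z scaled (see below), a list of three. In form: {"claw": [claw, ...], "travel": [[dx, dy, dz], ...], "turn": [[rx, ry, rz], ...]}. A call has 1 to 5 rows; each row is the pose to reach, as a shift and turn from the pose commanded when the call began, along the tool's axes at that moment, turning the shorter way round; what a row does not reach only later rows make up. The controller multiplies each number of a shift by 800 mm and each number of a turn by 180 degrees. A row lasts 1/12 s, in which the tool goes at most 41.7 mm and 7.16 degrees, less where a joint would pass 70% of its speed; a pose out of reach is approached as far as the arm can. A call with a number of a shift or a turn outside -1 to 1 is refused whole. A call with a gripper value outside its range is refused whole. The fingers move at their own pace and stop on an object; "newtons" is the grip in N (left out, the last holds). Time passes only in rows, so rows that repeat a pose let the fingers close. It gives the time, the measured TCP pose, the force, the opening and the grip force at its end, in the units of the state.
- manip.sense(): the state, without advancing time (a new reading comes with each control period).
- manip.snapshot(name): name is "side" or "top"; returns a dict with "pixels" (480x640x3 uint8, red, green, blue), "depth" (480x640 float32, m along the optical axis (not along the pixel's ray), 0 where there is no reading), "intrinsics" (3x3 intrinsics, pixels), "R" (3x3) and "t" (3): a world point X has camera coordinates R X + t. Camera axes: x right, y down, z forward; pixel columns grow to the right and rows downward; lengths in m; the calibration is good to about 2 mm. A picture is of the moment at which its call begins.
- manip.sign_off(): hands the job in; it is judged then, once.
The state is a dict: "t": time; "q": joint angles; "qd": joint speeds; "tau": joint torques, N m; "tcp_pos": TCP position; "tool_rot": TCP orientation; "force": force on the tool from outside, world axes, zero at the start; "ft_torque": the same for the moment, N m; "finger_gap": opening from 0.0 (shut) to 1.0 (fully open); "gripper_force": force on a finger pad.
Only numpy, scipy, OpenCV 4.12 (cv2) and the standard library are available. Lean on these libraries where they do the work, as an engineer would, in place of code of your own. Each camera call takes 0.05 s, during which the arm holds its last target. There are 200 camera calls.

## Working session

There is one attempt and no reset: what is moved stays moved. The work goes in short steps, Python scripts to look and compute and a tool call to move; the robot and the scene stay as the last step left them, time stands still between calls to the robot, and variables do not carry over. Pictures are saved under pics/ and viewed, at most 14 in all, crops included, and the job is handed in when it is done.

Besides the shell and the picture viewer there is one more tool, called after ">>>" by a JSON object that holds its "method" and its "body". apply_moves: Moves the arm, as the interface text tells. Shifts and turns lie within -1 to 1; 1 stands for 800 mm of shift or 180 degrees of turn. Its arguments: {"type":"object","properties":{"claw":{"type":"array","items":{"type":"number"}},"travel":{"type":"array","items":{"type":"array","items":{"type":"number"}}},"turn":{"type":"array","items":{"type":"array","items":{"type":"number"}}},"newtons":{"type":"number"}},"required":["claw","travel","turn"]}

```bash
mkdir -p pics
cat > h.py <<'E'
import numpy as np, cv2, pickle
from station import manip
def snap(name,fn):
    s=manip.snapshot(name); pickle.dump(s,open(f'pics/{fn}.pkl','wb'))
    cv2.imwrite(f'pics/{fn}.png',s['pixels'][:,:,::-1]); return s
def load(fn): return pickle.load(open(f'pics/{fn}.pkl','rb'))
def cloud(s):
    K,R,t=[np.array(s[k]) for k in('intrinsics','R','t')]; d=s['depth']
    v,u=np.mgrid[:480,:640]
    c=np.stack([(u-K[0,2])/K[0,0]*d,(v-K[1,2])/K[1,1]*d,d],-1)
    return (c-t)@R
E
python3 - <<'E'
from h import *
for n in('top','side'):
    s=snap(n,n+'0'); print(n,np.round(s['R'],3).tolist(),np.round(s['t'],3),s['intrinsics'])
print(manip.sense())
E
```

```text
top [[0.002, -1.0, 0.008], [-0.995, -0.003, -0.098], [0.098, -0.007, -0.995]] [0.008 0.628 1.271] [[620.30865064   0.         317.25123259]
 [  0.         620.30865064 245.182363  ]
 [  0.           0.           1.        ]]
side [[-0.948, -0.317, 0.011], [-0.24, 0.695, -0.678], [0.207, -0.645, -0.735]] [0.554 0.202 0.887] [[493.3971387    0.         317.19731275]
 [  0.         493.3971387  242.78608749]
 [  0.           0.           1.        ]]
{'t': 0.1, 'q': array([ 1.08750542e+00,  5.28374419e-01,  1.43377557e+00,  1.52809841e-05,
        1.18143319e+00, -1.78461170e-01]), 'qd': array([ 0.00028182, -0.002934  , -0.00399084, -0.00052482, -0.00159382,
       -0.00052228]), 'tau': array([ 9.04005719e-05, -4.43311000e+01, -1.78588110e+01, -1.78382684e-04,
        3.90464542e-03,  2.05270403e-06]), 'tcp_pos': array([0.18721836, 0.59561671, 0.2304303 ]), 'tool_rot': array([ 1.51828246e-01,  9.88406391e-01, -9.38981174e-04, -3.30014729e-04]), 'force': array([-0.55007538, -0.21583055,  0.12163881]), 'ft_torque': array([-0.02766718,  0.03350777, -0.03342831]), 'gripper_force': 0.0, 'finger_gap': 1.0025620594527695}
```

View pics/top0.png

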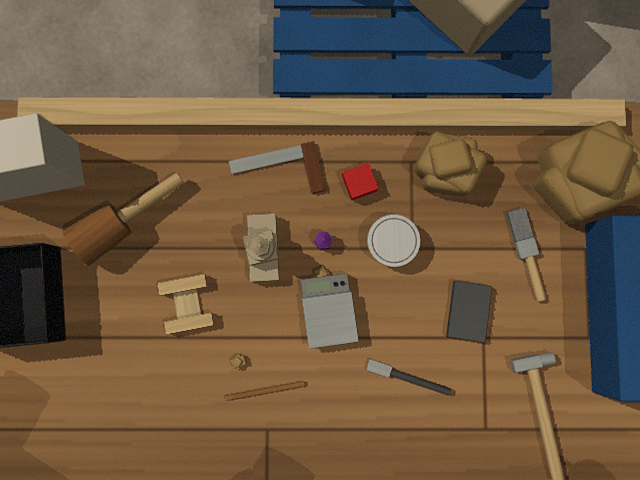

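View pics/side0.png

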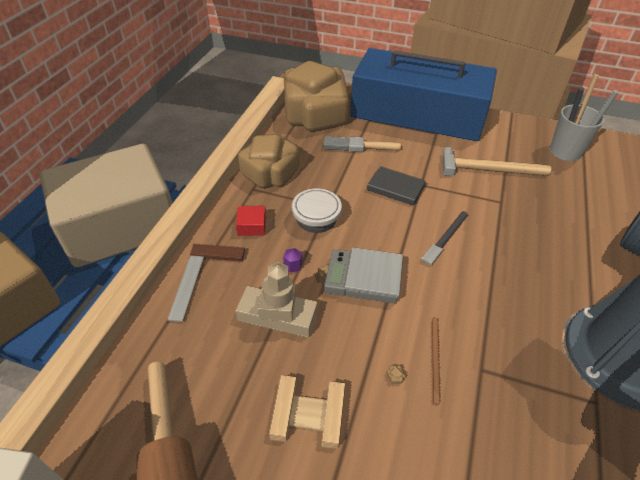

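The side picture shows the stack at (277,300). The top picture shows it at (262,246), with the bearers at (186,305), scale platform (330,320), turntable (393,241) and rubbing slab (469,311). Possible confusions are the red block at top (360,181) and the purple cap at top (323,240), plus rubble at (238,361) and (322,271). The pale stack is the target; I'll check it in a close crop.

Run:
```python
from h import *
s=load('top0');P=cloud(s)
a=cv2.resize(s['pixels'][195:300,215:345],None,fx=6,fy=6,interpolation=cv2.INTER_CUBIC)[:590,:780]
b=load('side0')['pixels'][250:345,225:330]
b=cv2.resize(b,None,fx=6,fy=6,interpolation=cv2.INTER_CUBIC)
cv2.imwrite('pics/c1.png',a[:,:,::-1]);cv2.imwrite('pics/c2.png',b[:,:,::-1])
def fit(box,zl,zh,nm):
    x0,x1,y0,y1=box; q=P[y0:y1,x0:x1].reshape(-1,3); q=q[(q[:,2]>zl)&(q[:,2]<zh)]
    r=cv2.minAreaRect((q[:,:2]*1000).astype(np.float32))
    print(nm,len(q),'z',np.round(np.median(q[:,2]),4),'rect',np.round(r[0],1),np.round(r[1],1),round(r[2],1),'mean',np.round(q.mean(0)*1000,1))
fit((150,225,265,345),.017,.035,'bearers')
fit((290,365,290,355),.031,.05,'platform')
fit((290,365,262,355),.02,.05,'scale all')
fit((355,430,205,275),.036,.06,'wheel')
fit((435,500,270,350),.012,.03,'rubbing')
for z in (.034,.068,.102,.126): fit((235,295,200,295),z-.008,z+.008,f'stack{z}')
fit((235,295,200,295),.137,.16,'tip')
fit((335,385,155,205),.02,.06,'red')
fit((310,338,225,252),.015,.06,'purple')
q=P[300:400,380:440].reshape(-1,3);print('table z',np.median(q[:,2]))
```

```text
bearers 1208 z 0.0237 rect [505.2 284.5] [108.  101.1] 10.9 mean [505.1 284.3  23.8]
platform 2472 z 0.0362 rect [480.1 -16.6] [118.7 103.9] 8.0 mean [472.9 -17.6  36.2]
scale all 3474 z 0.0348 rect [502.1 -13.6] [163.3 104.3] 8.1 mean [492.2 -14.8  33.5]
wheel 2160 z 0.0446 rect [ 637.4 -150.5] [109.  107.1] 89.0 mean [ 637.  -149.6   44.6]
rubbing 2206 z 0.0202 rect [ 491.  -311.8] [ 82.3 120.1] 81.3 mean [ 490.7 -310.3   20.2]
stack0.034 1092 z 0.0341 rect [623.5 122.8] [140.6  61.2] 3.8 mean [623.5 121.6  34.1]
stack0.068 275 z 0.0678 rect [620.2 125.8] [60.7 60.5] 13.9 mean [618.9 125.5  67.7]
stack0.102 277 z 0.1021 rect [617.6 123. ] [51.8 51.9] 1.5 mean [616.8 122.9 102. ]
stack0.126 29 z 0.1299 rect [614.8 121.4] [34.2 35.2] 79.3 mean [611.6 115.4 128.4]
tip 207 z 0.1413 rect [615.8 120.7] [32.6 34.8] 89.4 mean [616.1 121.1 141.9]
red 831 z 0.0341 rect [766.3 -81.4] [61.4 60.8] 20.6 mean [764.9 -80.8  33.9]
purple 239 z 0.038 rect [638.9  -3.7] [33.7 36.9] 62.5 mean [638.3  -3.3  37.8]
table z 0.0005195277952007619
```

View pics/c1.png

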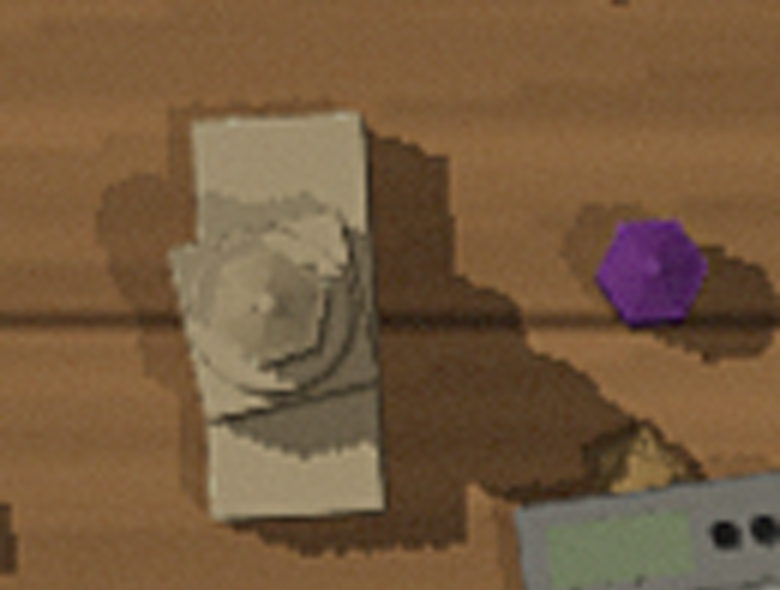

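View pics/c2.png

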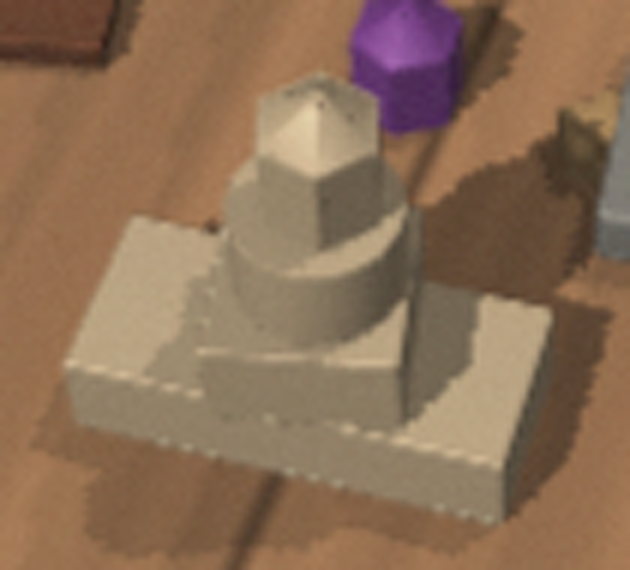

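The crops confirm the choice: the pale stack, with its cap tip at about (265,300) in the crop. The purple cap stands apart to the right. Next I'll refine the yaws of the cap and die from the side cloud.

Run:
```python
from h import *
from scipy.optimize import minimize
T=cloud(load('top0'));S=cloud(load('side0'))
print('cam',[(-np.array(load(n)['R']).T@load(n)['t']).round(3) for n in('top0','side0')])
def sel(P,c,r,zl,zh):
    q=P.reshape(-1,3);return q[(np.hypot(q[:,0]-c[0],q[:,1]-c[1])<r)&(q[:,2]>zl)&(q[:,2]<zh)]*1000
# platform / bearers / plinth from both cams
for n,P in(('top',T),('side',S)):
    for nm,c,r,zl,zh in(('scale',(.465,-.018),.08,.0335,.039),('bearers',(.505,.284),.09,.02,.028),('wheel',(.637,-.150),.07,.041,.048),('rub',(.491,-.311),.09,.017,.024),('plinth',(.6235,.1228),.09,.031,.037),('die',(.62,.125),.06,.065,.071),('drum',(.617,.123),.05,.099,.105),('cap',(.616,.121),.04,.137,.16)):
        q=sel(P,c,r,zl,zh); R=cv2.minAreaRect(q[:,:2].astype(np.float32))
        print(n,nm,len(q),*[np.round(x,1) for x in R],'circ',np.round(cv2.minEnclosingCircle(q[:,:2].astype(np.float32))[0],1))
# side faces: fit regular polygon faces (apothem fixed)
def face(c,r,zl,zh,nf,ap,yaws):
    q=sel(S,c,r,zl,zh)[:,:2]
    th=np.arange(nf)*2*np.pi/nf
    def f(p):
        d=(q-p[:2])@np.array([np.cos(th+p[2]),np.sin(th+p[2])])
        return np.minimum(np.abs(d.max(1)-ap),4).mean()
    b=min((minimize(f,[c[0]*1000,c[1]*1000,y],method='Nelder-Mead') for y in yaws),key=lambda m:m.fun)
    print(len(q),b.x[:2].round(1),np.degrees(b.x[2]).round(1),b.fun.round(2))
face((.616,.121),.03,.107,.133,6,17,np.radians(np.arange(0,60,10)))
face((.620,.1255),.05,.040,.062,4,30,np.radians(np.arange(0,90,10)))
face((.617,.123),.04,.074,.098,40,27,[0])
```

```text
cam [array([0.501, 0.019, 1.326]), array([0.39 , 0.607, 0.783])]
top scale 1781 [479.3 -16.8] [116.5 103.7] 8.0 circ [472.9 -17.8]
top bearers 1043 [505.1 284.8] [108.  100.8] 11.2 circ [505.2 284. ]
top wheel 1759 [ 637.4 -150.5] [109.  107.1] 89.0 circ [ 637.1 -150.1]
top rub 1753 [ 491. -311.] [ 80.8 119.8] 81.3 circ [ 490.6 -311.7]
top plinth 825 [623.2 123.2] [140.  60.] 3.6 circ [623.2 123.4]
top die 197 [620.  125.5] [60.2 59.8] 14.2 circ [621.1 125.4]
top drum 212 [617.9 123. ] [52.3 51.3] 72.0 circ [618.1 123.2]
top cap 207 [615.8 120.7] [32.6 34.8] 89.4 circ [615.8 120.9]
side scale 2097 [471.7 -16.7] [103.7 106.9] 8.2 circ [471.3 -17.6]
side bearers 1985 [504.7 285. ] [108.4 101.5] 11.2 circ [504.3 285.3]
side wheel 1344 [ 635.5 -149.1] [109.2 108.5] 73.0 circ [ 635.9 -150.1]
side rub 1107 [ 489.1 -310.2] [ 83.5 120. ] 81.4 circ [ 488.8 -309.6]
side plinth 1125 [622.1 126.2] [140.4  66.6] 4.1 circ [622.1 124. ]
side die 294 [619.3 126.9] [60.3 61.8] 13.9 circ [618.9 126.7]
side drum 278 [616.2 129. ] [52.7 44.1] 17.7 circ [617.5 124.8]
side cap 209 [614.1 122.4] [32.1 32.6] 50.3 circ [615.3 122.1]
203 [616.1 121.2] 19.7 0.54
263 [619.6 125.6] 13.9 0.6
244 [617.7 123. ] -1.3 0.53
```

```bash
cat > plan.py <<'E'
import json,sys
from h import *
from scipy.spatial.transform import Rotation as Ro
def plan(wps,claw,step=30,base=None):
    """wps: (x,y,z mm, psi deg of tool y) ; prints calls of rows (tool axes, scaled)"""
    s=manip.sense(); print('t',round(s['t'],2),'tcp',np.round(s['tcp_pos']*1000,1),'gap',round(s['finger_gap'],3),'F',np.round(s['force'],1),'psi',
      np.degrees(np.arctan2(*Ro.from_quat(s['tool_rot']).as_matrix()[1::-1,1])).round(1))
    p=s['tcp_pos']*1000 if base is None else np.array(base[:3],float); R=Ro.from_quat(s['tool_rot']); rows=[]
    for x,y,z,psi in wps:
        q=np.array([x,y,z],float)
        c,d=np.cos(np.radians(psi)),np.sin(np.radians(psi))
        G=Ro.from_matrix(np.array([[-d,c,0],[c,d,0],[0,0,-1]]).T) # cols x,y,z
        G=Ro.from_matrix(np.column_stack([[d,-c,0],[c,d,0],[0,0,-1]]))
        if ((R.inv()*G).magnitude()>np.pi/2): G=G*Ro.from_euler('z',np.pi)
        rv=(R.inv()*G).as_rotvec()
        n=int(np.ceil(max(np.linalg.norm(q-p)/step,np.degrees(np.linalg.norm(rv))/6,1)))
        for i in range(1,n+1): rows.append((p+(q-p)*i/n,R*Ro.from_rotvec(rv*i/n)))
        p,R=q,G
    p,R=(s['tcp_pos']*1000 if base is None else np.array(base[:3],float)),Ro.from_quat(s['tool_rot'])
    for k in range(0,len(rows),5):
        tr=[];tu=[]
        for a,b in rows[k:k+5]:
            tr.append(np.round(R.inv().apply(a-p)/800,4).tolist()); tu.append(np.round((R.inv()*b).as_rotvec()/np.pi,4).tolist())
        print(json.dumps({"claw":[claw]*len(tr),"travel":tr,"turn":tu}))
        p=p+R.apply(np.array(tr[-1])*800); R=R*Ro.from_rotvec(np.array(tu[-1])*np.pi)
E
python3 -c "
from plan import *
plan([(616,121,205,79.7)],1,40)"
```

```text
t 0.1 tcp [187.2 595.6 230.4] gap 1.003 F [-0.6 -0.2  0.1] psi 72.5Traceback (most recent call last):
  File "<string>", line 3, in <module>
    plan([(616,121,205,79.7)],1,40)
    ~~~~^^^^^^^^^^^^^^^^^^^^^^^^^^^
  File "plan.py", line 13, in plan
    G=Ro.from_matrix(np.column_stack([[d,-c,0],[c,d,0],[0,0,-1]]))
  File "scipy/spatial/transform/_rotation.pyx", line 1143, in scipy.spatial.transform._rotation.Rotation.from_matrix
ValueError: Non-positive determinant (left-handed or null coordinate frame) in rotation matrix 0: [[ 0.98388504  0.17880222  0.        ]
 [-0.17880222  0.98388504  0.        ]
 [ 0.          0.         -1.        ]].
```

```bash
sed -i '/G=Ro.from_matrix(np.array/d; s/\[\[d,-c,0\]/[[-d,c,0]/' plan.py
python3 -c "
from plan import *
plan([(616,121,205,79.7)],1,40)"
```

```text
t 0.1 tcp [187.2 595.6 230.4] gap 1.003 F [-0.6 -0.2  0.1] psi 72.5
{"claw": [1, 1, 1, 1, 1], "travel": [[-0.0405, -0.0238, 0.0019], [-0.0811, -0.0476, 0.0038], [-0.1216, -0.0715, 0.0057], [-0.1622, -0.0953, 0.0076], [-0.2027, -0.1191, 0.0095]], "turn": [[-0.0, -0.0, -0.0023], [-0.0001, -0.0, -0.0047], [-0.0001, -0.0, -0.007], [-0.0001, -0.0, -0.0094], [-0.0002, -0.0, -0.0117]]}
{"claw": [1, 1, 1, 1, 1], "travel": [[-0.0397, -0.0253, 0.0019], [-0.0793, -0.0506, 0.0038], [-0.119, -0.0759, 0.0057], [-0.1586, -0.1012, 0.0076], [-0.1983, -0.1265, 0.0094]], "turn": [[-0.0, -0.0001, -0.0024], [-0.0001, -0.0001, -0.0047], [-0.0001, -0.0001, -0.007], [-0.0001, -0.0001, -0.0094], [-0.0002, -0.0001, -0.0117]]}
{"claw": [1, 1, 1, 1, 1], "travel": [[-0.0387, -0.0267, 0.0019], [-0.0774, -0.0535, 0.0038], [-0.116, -0.0802, 0.0057], [-0.1547, -0.107, 0.0076], [-0.1934, -0.1337, 0.0094]], "turn": [[0.0, 0.0, -0.0024], [-0.0, -0.0, -0.0047], [-0.0001, -0.0, -0.007], [-0.0001, -0.0, -0.0094], [-0.0001, -0.0, -0.0117]]}
{"claw": [1, 1], "travel": [[-0.0377, -0.0281, 0.0019], [-0.0754, -0.0563, 0.0038]], "turn": [[-0.0001, -0.0, -0.0024], [-0.0001, -0.0001, -0.0047]]}
```

>>> {"method": "apply_moves", "body": {"claw": [1, 1, 1, 1, 1], "travel": [[-0.203, -0.119, 0.01], [-0.203, -0.119, 0.01], [-0.203, -0.119, 0.01], [-0.203, -0.119, 0.01], [-0.203, -0.119, 0.01]], "turn": [[0, 0, -0.04], [0, 0, -0.04], [0, 0, -0.04], [0, 0, -0.04], [0, 0, -0.04]]}}

```text
t: 0.52
tcp_pos: [0.3157, 0.4535, 0.2227]
tool_rot: [0.09, 0.996, -0.001, -0.0]
force: [-0.3, -0.6, -0.6]
finger_gap: 0.998
gripper_force: 0.0
```

```bash
sed -i 's/        print(json.dumps.*/        print(len(tr),"rows: travel",tr[-1],"turn",tu[-1])/' plan.py
python3 -c "
from plan import *
plan([(616,121,205,79.7)],1,40)"
```

```text
t 0.52 tcp [315.7 453.5 222.7] gap 0.998 F [-0.3 -0.6 -0.6] psi 79.6
5 rows: travel [-0.185, -0.1422, 0.0096] turn [-0.0003, 0.0, -0.0001]
5 rows: travel [-0.185, -0.1422, 0.0094] turn [-0.0003, 0.0, -0.0002]
2 rows: travel [-0.074, -0.0569, 0.0037] turn [-0.0001, 0.0, -0.0001]
```

>>> {"method": "apply_moves", "body": {"claw": [1, 1, 1, 1, 1], "travel": [[-0.185, -0.142, 0.01], [-0.185, -0.142, 0.01], [-0.185, -0.142, 0.01], [-0.185, -0.142, 0.01], [-0.185, -0.142, 0.01]], "turn": [[0, 0, 0], [0, 0, 0], [0, 0, 0], [0, 0, 0], [0, 0, 0]]}}

```text
t: 0.93
tcp_pos: [0.4421, 0.3151, 0.2149]
tool_rot: [0.091, 0.996, -0.001, 0.001]
force: [0.6, 0.8, 0.6]
finger_gap: 0.998
gripper_force: 0.0
```

>>> {"method": "apply_moves", "body": {"claw": [1, 1, 1, 1, 1], "travel": [[-0.185, -0.142, 0.01], [-0.185, -0.142, 0.01], [-0.185, -0.142, 0.01], [-0.185, -0.142, 0.01], [-0.185, -0.142, 0.01]], "turn": [[0, 0, 0], [0, 0, 0], [0, 0, 0], [0, 0, 0], [0, 0, 0]]}}

```text
t: 1.35
tcp_pos: [0.5681, 0.1764, 0.2069]
tool_rot: [0.091, 0.996, -0.001, 0.001]
force: [0.6, 0.8, 0.5]
finger_gap: 0.999
gripper_force: 0.0
```

>>> {"method": "apply_moves", "body": {"claw": [1, 1, 1, 1, 1], "travel": [[-0.074, -0.057, 0.003], [-0.074, -0.057, 0.003], [-0.074, -0.057, 0.003], [-0.074, -0.057, 0.003], [-0.074, -0.057, 0.003]], "turn": [[0, 0, 0], [0, 0, 0], [0, 0, 0], [0, 0, 0], [0, 0, 0]]}}

```text
t: 1.77
tcp_pos: [0.6138, 0.125, 0.2042]
tool_rot: [0.09, 0.996, 0.0, -0.001]
force: [0.2, 0.3, -0.3]
finger_gap: 0.998
gripper_force: 0.0
```

```bash
python3 -c "
from plan import *
plan([(616,121,105,79.7)],1,40)"
```

```text
t 1.77 tcp [613.8 125.  204.2] gap 0.998 F [ 0.2  0.3 -0.3] psi 79.7
3 rows: travel [-0.0039, -0.0045, 0.124] turn [0.0, -0.0008, 0.0]
```

>>> {"method": "apply_moves", "body": {"claw": [1, 1, 1, 1, 1], "travel": [[-0.004, -0.0045, 0], [-0.004, -0.0045, 0.03], [-0.004, -0.0045, 0.065], [-0.004, -0.0045, 0.1], [-0.004, -0.0045, 0.124]], "turn": [[0, 0, 0], [0, 0, 0], [0, 0, 0], [0, 0, 0], [0, 0, 0]]}}

```text
t: 2.18
tcp_pos: [0.6152, 0.122, 0.1038]
tool_rot: [0.088, 0.996, -0.0, -0.001]
force: [-0.5, 0.1, 0.6]
finger_gap: 1.004
gripper_force: 0.0
```

>>> {"method": "apply_moves", "body": {"claw": [0.3, 0.1, 0, 0, -0.05], "travel": [[0, 0, 0], [0, 0, 0], [0, 0, 0], [0, 0, 0], [0, 0, 0]], "turn": [[0, 0, 0], [0, 0, 0], [0, 0, 0], [0, 0, 0], [0, 0, 0]], "newtons": 25}}

```text
t: 2.6
tcp_pos: [0.6184, 0.1211, 0.1076]
tool_rot: [0.089, 0.996, 0.0, 0.002]
force: [0.4, -0.4, 0.5]
finger_gap: 0.477
gripper_force: 0.0
```

```bash
python3 -c "
from plan import *
plan([(616,121,105,79.7)],1,40)
s=snap('side','side1');c=s['pixels'][220:330,215:345]
cv2.imwrite('pics/c3.png',cv2.resize(c,None,fx=5,fy=5)[:,:,::-1])"
```

```text
t 2.6 tcp [618.4 121.1 107.6] gap 0.477 F [ 0.4 -0.4  0.5] psi 79.8
1 rows: travel [0.003, -0.0006, 0.0033] turn [0.0002, 0.0011, 0.0003]
```

View pics/c3.png

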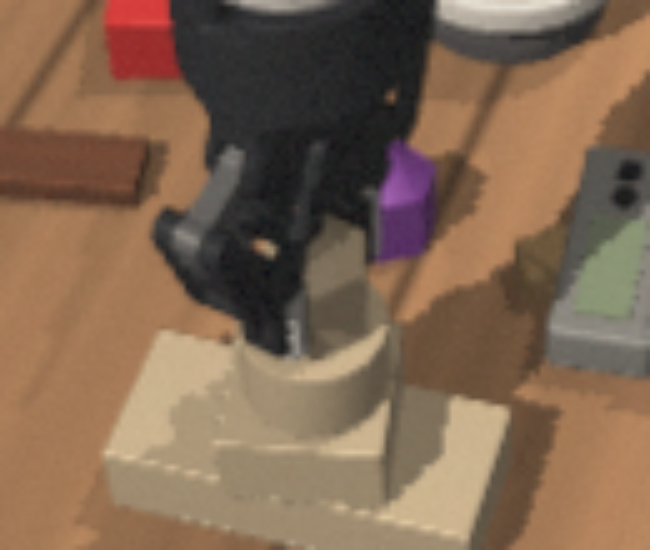

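The crop shows the open fingers around the pale cap, about (310,290) in the crop, tips just above the drum. I'll close on it and check that the arm has settled.

>>> {"method": "apply_moves", "body": {"claw": [-0.15, -0.2, -0.3, -0.4, -0.4], "travel": [[0, 0, 0], [0, 0, 0], [0, 0, 0], [0, 0, 0], [0, 0, 0]], "turn": [[0, 0, 0], [0, 0, 0], [0, 0, 0], [0, 0, 0], [0, 0, 0]], "newtons": 25}}

```text
t: 3.07
tcp_pos: [0.6182, 0.1213, 0.1071]
tool_rot: [0.09, 0.996, 0.001, 0.001]
force: [-0.5, 2.4, 5.5]
finger_gap: 0.395
gripper_force: 25.3
```

>>> {"method": "apply_moves", "body": {"claw": [-0.4, -0.4], "travel": [[0, 0, 0], [0, 0, 0]], "turn": [[0, 0, 0], [0, 0, 0]]}}

```text
t: 3.23
tcp_pos: [0.6182, 0.1213, 0.1071]
tool_rot: [0.09, 0.996, 0.0, 0.001]
force: [-0.3, 1.0, 6.8]
finger_gap: 0.395
gripper_force: 25.3
```

>>> {"method": "apply_moves", "body": {"claw": [-0.4, -0.4, -0.4, -0.4, -0.4], "travel": [[0, 0, -0.003], [0, 0, -0.01], [0, 0, -0.022], [0, 0, -0.036], [0, 0, -0.05]], "turn": [[0, 0, 0], [0, 0, 0], [0, 0, 0], [0, 0, 0], [0, 0, 0]]}}

```text
t: 3.65
tcp_pos: [0.6173, 0.1206, 0.1467]
tool_rot: [0.089, 0.996, -0.0, -0.0]
force: [-0.5, 0.6, -0.6]
finger_gap: 0.392
gripper_force: 25.0
```

>>> {"method": "apply_moves", "body": {"claw": [-0.4, -0.4, -0.4], "travel": [[0, 0, -0.006], [0, 0, -0.008], [0, 0, -0.008]], "turn": [[0, 0, 0], [0, 0, 0], [0, 0, 0]]}}

```text
t: 3.9
tcp_pos: [0.6177, 0.1208, 0.1531]
tool_rot: [0.089, 0.996, 0.0, 0.001]
force: [-0.4, -0.0, 0.0]
finger_gap: 0.398
gripper_force: 25.0
```

```bash
python3 -c "
from plan import *
s=snap('side','side2');cv2.imwrite('pics/c4.png',cv2.resize(s['pixels'][200:350,200:360],None,fx=4,fy=4)[:,:,::-1])
plan([(490,-311,150,79.7)],1,36)
S=cloud(s);T=cloud(snap('top','top2'))
for z in(.068,.102):
  for n,P in(('top',T),('side',S)):
    q=P.reshape(-1,3);q=q[(np.hypot(q[:,0]-.619,q[:,1]-.124)<.05)&(abs(q[:,2]-z)<.004)]*1000
    if len(q)>9: print(z,n,len(q),*[np.round(x,1) for x in cv2.minAreaRect(q[:,:2].astype(np.float32))])
"
```

```text
t 3.95 tcp [617.2 120.8 152.4] gap 0.397 F [-0.1 -1.2 -1.5] psi 79.7
5 rows: travel [0.0232, -0.2152, 0.0012] turn [0.0, 0.0, 0.0001]
5 rows: travel [0.0231, -0.2151, 0.0011] turn [0.0, 0.0001, 0.0001]
3 rows: travel [0.0139, -0.1291, 0.0007] turn [0.0, 0.0, 0.0]
0.068 top 45 [590.8 131.8] [37.2 10.4] 89.2
0.068 side 313 [619.4 125.8] [60.  62.1] 13.7
0.102 top 26 [594.7 118.6] [ 6.  19.6] 22.8
0.102 side 599 [617.2 125.7] [52.5 50.8] 21.4
```

View pics/c4.png

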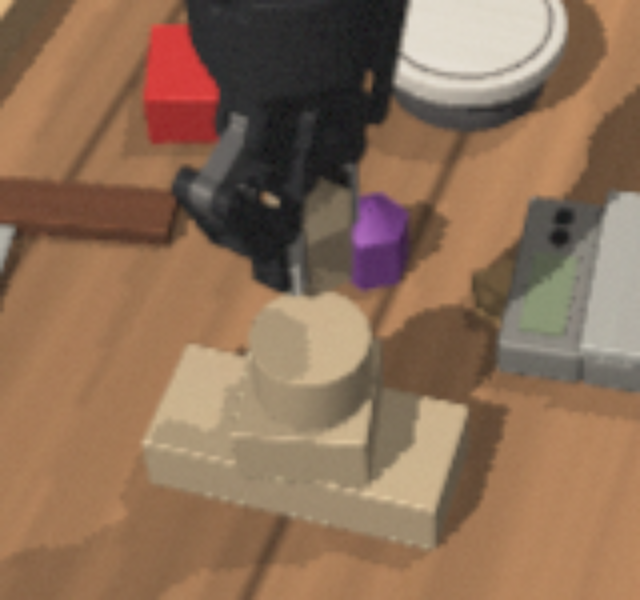

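The crop shows the cap held upright above the drum at about (325,240), with the rest of the stack undisturbed. I'll carry it to the rubbing slab.

>>> {"method": "apply_moves", "body": {"claw": [-0.4, -0.4, -0.4, -0.4, -0.4], "travel": [[0.001, -0.012, 0], [0.004, -0.042, 0], [0.009, -0.085, 0], [0.014, -0.13, 0], [0.019, -0.175, 0]], "turn": [[0, 0, 0], [0, 0, 0], [0, 0, 0], [0, 0, 0], [0, 0, 0]]}}

```text
t: 4.42
tcp_pos: [0.5762, -0.0156, 0.1515]
tool_rot: [0.089, 0.996, -0.0, -0.001]
force: [-0.6, -0.1, -0.3]
finger_gap: 0.393
gripper_force: 25.1
```

>>> {"method": "apply_moves", "body": {"claw": [-0.4, -0.4, -0.4, -0.4, -0.4], "travel": [[0.005, -0.045, 0], [0.01, -0.09, 0], [0.015, -0.135, 0], [0.02, -0.18, 0], [0.024, -0.225, 0]], "turn": [[0, 0, 0], [0, 0, 0], [0, 0, 0], [0, 0, 0], [0, 0, 0]]}}

```text
t: 4.83
tcp_pos: [0.5247, -0.1897, 0.1516]
tool_rot: [0.09, 0.996, 0.0, -0.001]
force: [0.6, -0.2, -0.2]
finger_gap: 0.395
gripper_force: 25.1
```

>>> {"method": "apply_moves", "body": {"claw": [-0.4, -0.4, -0.4, -0.4, -0.4], "travel": [[0.005, -0.045, 0], [0.01, -0.088, 0], [0.014, -0.124, 0], [0.016, -0.148, 0], [0.017, -0.16, 0]], "turn": [[0, 0, 0], [0, 0, 0], [0, 0, 0], [0, 0, 0], [0, 0, 0]]}}

```text
t: 5.25
tcp_pos: [0.4888, -0.3148, 0.1516]
tool_rot: [0.091, 0.996, -0.0, -0.0]
force: [0.6, 0.9, -0.8]
finger_gap: 0.395
gripper_force: 25.1
```

>>> {"method": "apply_moves", "body": {"claw": [-0.4, -0.4, -0.4], "travel": [[0, 0, 0], [0, 0, 0], [0, 0, 0]], "turn": [[0, 0, 0], [0, 0, 0], [0, 0, 0]]}}

```text
t: 5.5
tcp_pos: [0.49, -0.3099, 0.1518]
tool_rot: [0.089, 0.996, 0.001, -0.001]
force: [-0.2, 1.1, -0.9]
finger_gap: 0.397
gripper_force: 25.1
```

```bash
python3 -c "
from plan import *
plan([(492,-311,27,79.7)],1,36)"
```

```text
t 5.5 tcp [ 490.  -309.9  151.8] gap 0.397 F [-0.2  1.1 -0.9] psi 79.8
4 rows: travel [-0.0029, -0.0011, 0.1559] turn [0.0004, -0.0004, 0.0005]
```

>>> {"method": "apply_moves", "body": {"claw": [-0.4, -0.4, -0.4, -0.4, -0.4], "travel": [[-0.003, -0.001, 0.025], [-0.003, -0.001, 0.065], [-0.003, -0.001, 0.105], [-0.003, -0.001, 0.13], [-0.003, -0.001, 0.142]], "turn": [[0, 0, 0], [0, 0, 0], [0, 0, 0], [0, 0, 0], [0, 0, 0]]}}

```text
t: 5.92
tcp_pos: [0.4914, -0.3094, 0.0357]
tool_rot: [0.088, 0.996, 0.002, -0.002]
force: [-0.3, 0.6, -0.2]
finger_gap: 0.394
gripper_force: 25.0
```

>>> {"method": "apply_moves", "body": {"claw": [-0.4, -0.4, -0.4, -0.4], "travel": [[0, 0, 0], [0, 0, 0], [0, 0, 0], [0, 0, 0]], "turn": [[0, 0, 0], [0, 0, 0], [0, 0, 0], [0, 0, 0]]}}

```text
t: 6.25
tcp_pos: [0.4935, -0.3133, 0.0402]
tool_rot: [0.089, 0.996, -0.001, 0.001]
force: [0.7, 0.1, -0.7]
finger_gap: 0.393
gripper_force: 25.1
```

```bash
python3 -c "
from plan import *
plan([(492,-311,25,79.7)],1,36)
S=cloud(snap('side','side3'));q=S.reshape(-1,3);q=q[(np.hypot(q[:,0]-.49,q[:,1]+.311)<.028)&(q[:,2]>.022)&(q[:,2]<.085)]*1000
img=load('side3')['pixels'];cv2.imwrite('pics/c5.png',cv2.resize(img[130:230,340:450],None,fx=5,fy=5)[:,:,::-1])
"
```

```text
t 6.25 tcp [ 493.5 -313.3   40.2] gap 0.393 F [ 0.7  0.1 -0.7] psi 79.8
1 rows: travel [0.0024, 0.0025, 0.019] turn [-0.0006, 0.0009, 0.0003]
```

View pics/c5.png

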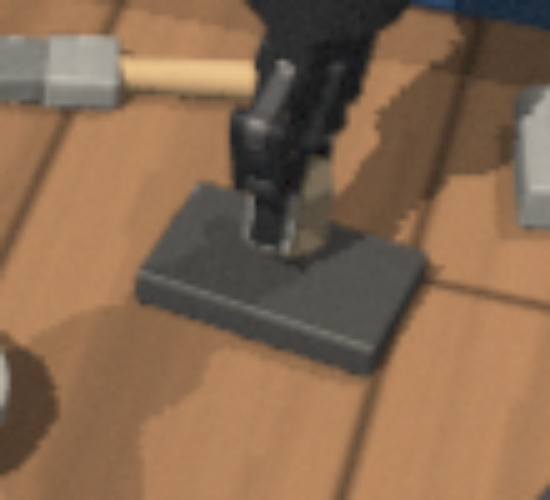

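The crop shows the cap just above the slab's middle, its foot near (305,255). I'll lower it gently until it makes contact.

>>> {"method": "apply_moves", "body": {"claw": [-0.4, -0.4, -0.4, -0.4, -0.4], "travel": [[0.0015, 0.002, 0.006], [0.0015, 0.002, 0.01], [0.0015, 0.002, 0.014], [0.0015, 0.002, 0.016], [0.0015, 0.002, 0.016]], "turn": [[0, 0, 0], [0, 0, 0], [0, 0, 0], [0, 0, 0], [0, 0, 0]]}}

```text
t: 6.72
tcp_pos: [0.4914, -0.3108, 0.0253]
tool_rot: [0.09, 0.996, 0.0, -0.0]
force: [-0.5, -0.4, -1.1]
finger_gap: 0.396
gripper_force: 25.1
```

>>> {"method": "apply_moves", "body": {"claw": [-0.4, -0.4, -0.4], "travel": [[0, 0, 0.001], [0, 0, 0.001], [0, 0, 0.001]], "turn": [[0, 0, 0], [0, 0, 0], [0, 0, 0]]}}

```text
t: 6.97
tcp_pos: [0.4915, -0.3109, 0.0251]
tool_rot: [0.089, 0.996, -0.0, -0.0]
force: [-1.2, 0.2, 2.4]
finger_gap: 0.392
gripper_force: 25.3
```

>>> {"method": "apply_moves", "body": {"claw": [-0.4, -0.4, -0.4], "travel": [[0, 0, 0.001], [0, 0, 0.001], [0, 0, 0.001]], "turn": [[0, 0, 0], [0, 0, 0], [0, 0, 0]]}}

```text
t: 7.22
tcp_pos: [0.4915, -0.3109, 0.0251]
tool_rot: [0.089, 0.996, -0.0, 0.0]
force: [-2.3, 1.2, 7.3]
finger_gap: 0.394
gripper_force: 26.0
```

>>> {"method": "apply_moves", "body": {"claw": [-0.1, 0, 0.2, 0.5, 1], "travel": [[0, 0, -0.0005], [0, 0, -0.0005], [0, 0, -0.0005], [0, 0, -0.0005], [0, 0, -0.0005]], "turn": [[0, 0, 0], [0, 0, 0], [0, 0, 0], [0, 0, 0], [0, 0, 0]]}}

```text
t: 7.63
tcp_pos: [0.4915, -0.3109, 0.0243]
tool_rot: [0.089, 0.996, 0.0, -0.0]
force: [0.7, 1.0, -0.1]
finger_gap: 0.863
gripper_force: 0.0
```

>>> {"method": "apply_moves", "body": {"claw": [1, 1, 1, 1, 1], "travel": [[0, 0, 0], [0, 0, 0], [0, 0, 0], [0, 0, -0.02], [0, 0, -0.06]], "turn": [[0, 0, 0], [0, 0, 0], [0, 0, 0], [0, 0, 0], [0, 0, 0]]}}

```text
t: 8.05
tcp_pos: [0.4893, -0.3089, 0.0696]
tool_rot: [0.09, 0.996, 0.003, -0.003]
force: [0.5, -0.3, -0.2]
finger_gap: 0.997
gripper_force: 0.0
```

>>> {"method": "apply_moves", "body": {"claw": [1, 1, 1, 1, 1], "travel": [[0, 0, -0.05], [0, 0, -0.08], [0, 0, -0.08], [0, 0, -0.08], [0, 0, -0.08]], "turn": [[0, 0, 0], [0, 0, 0], [0, 0, 0], [0, 0, 0], [0, 0, 0]]}}

```text
t: 8.47
tcp_pos: [0.491, -0.3103, 0.1359]
tool_rot: [0.089, 0.996, 0.0, -0.001]
force: [-0.3, 0.8, 0.7]
finger_gap: 1.002
gripper_force: 0.0
```

```bash
python3 -c "
from plan import *
plan([(618,123,145,104)],1,40)
S=cloud(snap('side','side4'));q=S.reshape(-1,3);q=q[(np.hypot(q[:,0]-.49,q[:,1]+.311)<.035)&(q[:,2]>.045)&(q[:,2]<.08)]*1000
print(len(q),q.mean(0),q[:,2].max(),cv2.minEnclosingCircle(q[:,:2].astype(np.float32)))
"
```

```text
t 8.47 tcp [ 491.  -310.3  135.9] gap 1.002 F [-0.3  0.8  0.7] psi 79.7
5 rows: travel [-0.0249, 0.2339, -0.0046] turn [0.0001, -0.0001, -0.0562]
5 rows: travel [-0.0656, 0.2259, -0.0046] turn [0.0002, -0.0002, -0.0561]
2 rows: travel [-0.0416, 0.0843, -0.0019] turn [0.0, -0.0, -0.0225]
165 [ 488.01465953 -304.65854342   56.08911597] 68.83557691298489 ((489.45831298828125, -310.6734313964844), 20.18083381652832)
```

>>> {"method": "apply_moves", "body": {"claw": [1, 1, 1, 1, 1], "travel": [[-0.025, 0.234, -0.005], [-0.025, 0.234, -0.005], [-0.025, 0.234, -0.005], [-0.025, 0.234, -0.005], [-0.025, 0.234, -0.005]], "turn": [[0, 0, -0.056], [0, 0, -0.056], [0, 0, -0.056], [0, 0, -0.056], [0, 0, -0.056]]}}

```text
t: 8.93
tcp_pos: [0.5435, -0.1256, 0.1385]
tool_rot: [0.001, 1.0, 0.002, -0.002]
force: [-1.0, -0.4, 0.2]
finger_gap: 0.998
gripper_force: 0.0
```

>>> {"method": "apply_moves", "body": {"claw": [1, 1, 1, 1, 1], "travel": [[-0.066, 0.226, -0.005], [-0.066, 0.226, -0.005], [-0.066, 0.226, -0.005], [-0.066, 0.226, -0.005], [-0.066, 0.226, -0.005]], "turn": [[0, 0, -0.056], [0, 0, -0.056], [0, 0, -0.056], [0, 0, -0.056], [0, 0, -0.056]]}}

```text
t: 9.35
tcp_pos: [0.5975, 0.0548, 0.1425]
tool_rot: [-0.088, 0.996, 0.001, -0.001]
force: [1.4, -0.1, 0.1]
finger_gap: 0.999
gripper_force: 0.0
```

>>> {"method": "apply_moves", "body": {"claw": [1, 1, 1, 1, 1], "travel": [[-0.03, 0.06, -0.002], [-0.042, 0.084, -0.002], [-0.042, 0.084, -0.002], [-0.042, 0.084, -0.002], [-0.042, 0.084, -0.002]], "turn": [[0, 0, -0.023], [0, 0, -0.023], [0, 0, -0.023], [0, 0, -0.023], [0, 0, -0.023]]}}

```text
t: 9.77
tcp_pos: [0.6182, 0.1221, 0.1442]
tool_rot: [-0.123, 0.992, -0.0, -0.002]
force: [-0.7, -0.4, -0.4]
finger_gap: 0.999
gripper_force: 0.0
```

```bash
python3 -c "
from plan import *
plan([(617.6,123,70,104)],1,40)"
```

```text
t 9.77 tcp [618.2 122.1 144.2] gap 0.999 F [-0.7 -0.4 -0.4] psi 104.1
2 rows: travel [0.0001, 0.0012, 0.0928] turn [0.0001, -0.0013, 0.0004]
```

>>> {"method": "apply_moves", "body": {"claw": [1, 1, 1, 1, 1], "travel": [[0, 0.001, 0.02], [0, 0.001, 0.05], [0, 0.001, 0.075], [0, 0.001, 0.088], [0, 0.001, 0.092]], "turn": [[0, 0, 0], [0, 0, 0], [0, 0, 0], [0, 0, 0], [0, 0, 0]]}}

```text
t: 10.18
tcp_pos: [0.6172, 0.1215, 0.0698]
tool_rot: [-0.121, 0.993, 0.0, -0.003]
force: [-0.1, -0.9, 0.5]
finger_gap: 0.999
gripper_force: 0.0
```

>>> {"method": "apply_moves", "body": {"claw": [0.6, 0.5, 0.45, 0.4, 0.4], "travel": [[0, 0, 0], [0, 0, 0], [0, 0, 0], [0, 0, 0], [0, 0, 0]], "turn": [[0, 0, 0], [0, 0, 0], [0, 0, 0], [0, 0, 0], [0, 0, 0]]}}

```text
t: 10.6
tcp_pos: [0.62, 0.1231, 0.0736]
tool_rot: [-0.122, 0.993, -0.0, 0.001]
force: [-0.1, 0.6, 0.8]
finger_gap: 0.698
gripper_force: 0.0
```

```bash
python3 -c "
from plan import *
plan([(617.6,123,70,104)],1,40)"
```

```text
t 10.6 tcp [620.  123.1  73.6] gap 0.698 F [-0.1  0.6  0.8] psi 104.0
1 rows: travel [0.0029, 0.0006, 0.0045] turn [-0.0002, 0.0006, 0.0002]
```

>>> {"method": "apply_moves", "body": {"claw": [0.4, 0.4, 0.4, 0.3, 0.25], "travel": [[0.003, 0.0005, 0.005], [0.003, 0.0005, 0.0055], [0.003, 0.0005, 0.0055], [0.003, 0.0005, 0.0055], [0.003, 0.0005, 0.0055]], "turn": [[0, 0, 0], [0, 0, 0], [0, 0, 0], [0, 0, 0], [0, 0, 0]]}}

```text
t: 11.02
tcp_pos: [0.6166, 0.1233, 0.0682]
tool_rot: [-0.122, 0.993, 0.0, -0.0]
force: [-1.4, 1.7, 1.5]
finger_gap: 0.63
gripper_force: 13.4
```

>>> {"method": "apply_moves", "body": {"claw": [0.2, 0.1, 0.05, 0.05, 0.05], "travel": [[0, 0, 0], [0, 0, 0], [0, 0, 0], [0, 0, 0], [0, 0, 0]], "turn": [[0, 0, 0], [0, 0, 0], [0, 0, 0], [0, 0, 0], [0, 0, 0]], "newtons": 30}}

```text
t: 11.43
tcp_pos: [0.6168, 0.1232, 0.0683]
tool_rot: [-0.122, 0.993, 0.0, -0.0]
force: [-1.1, 2.1, 4.4]
finger_gap: 0.621
gripper_force: 31.9
```

>>> {"method": "apply_moves", "body": {"claw": [0, 0, 0, 0, 0], "travel": [[0, 0, -0.003], [0, 0, -0.01], [0, 0, -0.022], [0, 0, -0.036], [0, 0, -0.05]], "turn": [[0, 0, 0], [0, 0, 0], [0, 0, 0], [0, 0, 0], [0, 0, 0]]}}

```text
t: 11.85
tcp_pos: [0.6172, 0.1227, 0.1092]
tool_rot: [-0.122, 0.993, -0.0, 0.0]
force: [0.3, 0.4, -2.2]
finger_gap: 0.621
gripper_force: 31.9
```

>>> {"method": "apply_moves", "body": {"claw": [0, 0, 0, 0, 0], "travel": [[0, 0, -0.012], [0, 0, -0.02], [0, 0, -0.022], [0, 0, -0.022], [0, 0, -0.022]], "turn": [[0, 0, 0], [0, 0, 0], [0, 0, 0], [0, 0, 0], [0, 0, 0]]}}

```text
t: 12.27
tcp_pos: [0.6166, 0.1229, 0.1257]
tool_rot: [-0.122, 0.993, -0.0, -0.0]
force: [0.9, 0.1, -1.1]
finger_gap: 0.624
gripper_force: 31.9
```

```bash
python3 -c "
from plan import *
plan([(636,-150,125,104)],1,36)
s=snap('side','side5');cv2.imwrite('pics/c6.png',cv2.resize(s['pixels'][200:350,200:360],None,fx=4,fy=4)[:,:,::-1])
q=cloud(s).reshape(-1,3);q=q[(np.hypot(q[:,0]-.619,q[:,1]-.124)<.05)&(abs(q[:,2]-.068)<.003)]*1000
print(len(q),*[np.round(x,1) for x in cv2.minAreaRect(q[:,:2].astype(np.float32))])
"
```

```text
t 12.27 tcp [616.6 122.9 125.7] gap 0.624 F [ 0.9  0.1 -1.1] psi 104.0
5 rows: travel [0.0371, -0.2105, 0.0005] turn [0.0, -0.0001, 0.0001]
3 rows: travel [0.0221, -0.1263, 0.0003] turn [0.0, -0.0, 0.0001]
826 [619.  127.2] [60.4 61.8] 14.2
```

View pics/c6.png

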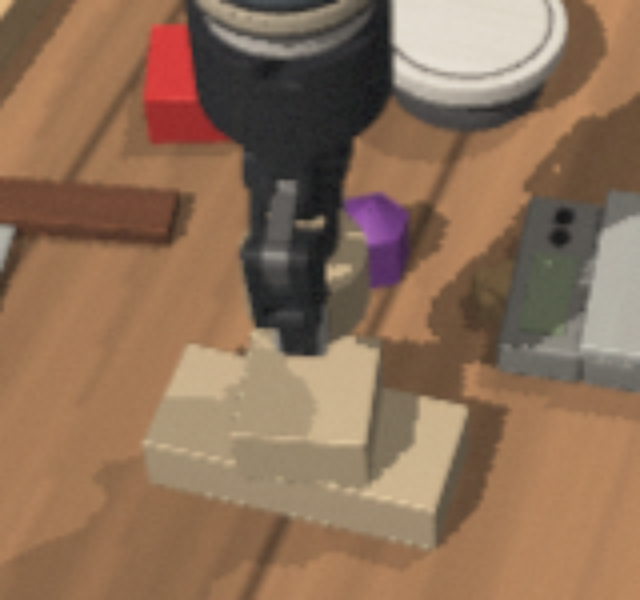

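The crop shows the drum held above the square block at about (345,280), with the block and slab unmoved. Next it goes to the turntable.

>>> {"method": "apply_moves", "body": {"claw": [0, 0, 0, 0, 0], "travel": [[0.002, -0.012, 0], [0.007, -0.042, 0], [0.015, -0.085, 0], [0.023, -0.13, 0], [0.031, -0.175, 0]], "turn": [[0, 0, 0], [0, 0, 0], [0, 0, 0], [0, 0, 0], [0, 0, 0]]}}

```text
t: 12.73
tcp_pos: [0.6263, -0.0205, 0.125]
tool_rot: [-0.123, 0.992, 0.0, -0.001]
force: [1.6, -0.2, -1.9]
finger_gap: 0.626
gripper_force: 32.0
```

>>> {"method": "apply_moves", "body": {"claw": [0, 0, 0, 0, 0], "travel": [[0.008, -0.045, 0], [0.016, -0.09, 0], [0.023, -0.128, 0], [0.027, -0.152, 0], [0.0285, -0.162, 0]], "turn": [[0, 0, 0], [0, 0, 0], [0, 0, 0], [0, 0, 0], [0, 0, 0]]}}

```text
t: 13.15
tcp_pos: [0.636, -0.1548, 0.1251]
tool_rot: [-0.12, 0.993, -0.001, -0.0]
force: [0.8, 0.3, -1.4]
finger_gap: 0.626
gripper_force: 32.0
```

>>> {"method": "apply_moves", "body": {"claw": [0, 0, 0, 0, 0], "travel": [[0, 0, 0.015], [0, 0, 0.035], [0, 0, 0.055], [0, 0, 0.07], [0, 0, 0.078]], "turn": [[0, 0, 0], [0, 0, 0], [0, 0, 0], [0, 0, 0], [0, 0, 0]]}}

```text
t: 13.57
tcp_pos: [0.6343, -0.1479, 0.0604]
tool_rot: [-0.123, 0.992, 0.001, -0.002]
force: [-0.3, 0.3, -1.5]
finger_gap: 0.619
gripper_force: 32.0
```

>>> {"method": "apply_moves", "body": {"claw": [0, 0, 0, 0], "travel": [[0, 0, 0], [0, 0, 0], [0, 0, 0], [0, 0, 0]], "turn": [[0, 0, 0], [0, 0, 0], [0, 0, 0], [0, 0, 0]]}}

```text
t: 13.9
tcp_pos: [0.6369, -0.1502, 0.0643]
tool_rot: [-0.122, 0.992, -0.001, 0.001]
force: [0.2, -0.6, -1.9]
finger_gap: 0.622
gripper_force: 32.0
```

```bash
python3 -c "
from plan import *
plan([(636,-150,45,104)],1,36)"
```

```text
t 13.9 tcp [ 636.9 -150.2   64.3] gap 0.622 F [ 0.2 -0.6 -1.9] psi 104.1
1 rows: travel [0.0011, 0.0006, 0.0242] turn [-0.0004, 0.0005, 0.0003]
```

>>> {"method": "apply_moves", "body": {"claw": [0, 0, 0, 0, 0], "travel": [[0.001, 0, 0.008], [0.001, 0, 0.014], [0.001, 0, 0.019], [0.001, 0, 0.022], [0.001, 0, 0.022]], "turn": [[0, 0, 0], [0, 0, 0], [0, 0, 0], [0, 0, 0], [0, 0, 0]]}}

```text
t: 14.32
tcp_pos: [0.6347, -0.1502, 0.0447]
tool_rot: [-0.122, 0.993, 0.0, -0.001]
force: [0.5, -0.5, -2.3]
finger_gap: 0.627
gripper_force: 32.0
```

>>> {"method": "apply_moves", "body": {"claw": [0, 0, 0], "travel": [[0, 0, 0.001], [0, 0, 0.001], [0, 0, 0.001]], "turn": [[0, 0, 0], [0, 0, 0], [0, 0, 0]]}}

```text
t: 14.57
tcp_pos: [0.6355, -0.1505, 0.045]
tool_rot: [-0.122, 0.993, -0.0, 0.0]
force: [-0.4, -0.3, -2.5]
finger_gap: 0.624
gripper_force: 32.0
```

>>> {"method": "apply_moves", "body": {"claw": [0, 0, 0], "travel": [[0, 0, 0.001], [0, 0, 0.001], [0, 0, 0.001]], "turn": [[0, 0, 0], [0, 0, 0], [0, 0, 0]]}}

```text
t: 14.82
tcp_pos: [0.6356, -0.1505, 0.0444]
tool_rot: [-0.122, 0.993, -0.0, 0.0]
force: [0.0, -0.4, -0.3]
finger_gap: 0.624
gripper_force: 32.0
```

>>> {"method": "apply_moves", "body": {"claw": [0, 0, 0.3, 0.5, 0.8], "travel": [[0, 0, 0.0005], [0, 0, 0.0005], [0, 0, 0.0005], [0, 0, 0.0005], [0, 0, 0.0005]], "turn": [[0, 0, 0], [0, 0, 0], [0, 0, 0], [0, 0, 0], [0, 0, 0]]}}

```text
t: 15.23
tcp_pos: [0.6353, -0.1504, 0.0437]
tool_rot: [-0.122, 0.993, -0.0, 0.0]
force: [-0.1, -0.0, -0.2]
finger_gap: 0.871
gripper_force: 0.0
```

>>> {"method": "apply_moves", "body": {"claw": [1, 1, 1, 1, 1], "travel": [[0, 0, 0], [0, 0, 0], [0, 0, 0], [0, 0, -0.02], [0, 0, -0.06]], "turn": [[0, 0, 0], [0, 0, 0], [0, 0, 0], [0, 0, 0], [0, 0, 0]]}}

```text
t: 15.65
tcp_pos: [0.6321, -0.1491, 0.088]
tool_rot: [-0.122, 0.993, 0.002, -0.004]
force: [-0.4, -0.6, 0.3]
finger_gap: 1.0
gripper_force: 0.0
```

>>> {"method": "apply_moves", "body": {"claw": [1, 1, 1, 1, 1], "travel": [[0, 0, -0.03], [0, 0, -0.04], [0, 0, -0.04], [0, 0, -0.04], [0, 0, -0.04]], "turn": [[0, 0, 0], [0, 0, 0], [0, 0, 0], [0, 0, 0], [0, 0, 0]]}}

```text
t: 16.07
tcp_pos: [0.6342, -0.1499, 0.1221]
tool_rot: [-0.122, 0.993, 0.001, -0.001]
force: [0.1, -0.2, -0.6]
finger_gap: 0.999
gripper_force: 0.0
```

```bash
python3 -c "
from plan import *
plan([(619.8,125.8,115,104)],1,40)
q=cloud(snap('side','side6')).reshape(-1,3);q=q[(np.hypot(q[:,0]-.636,q[:,1]+.15)<.045)&(abs(q[:,2]-.078)<.004)]*1000
print(len(q),q.mean(0),cv2.minEnclosingCircle(q[:,:2].astype(np.float32)))
"
```

```text
t 16.07 tcp [ 634.2 -149.9  122.1] gap 0.999 F [ 0.1 -0.2 -0.6] psi 104.0
5 rows: travel [-0.0473, 0.2419, 0.0067] turn [0.0004, -0.0006, 0.0001]
2 rows: travel [-0.0189, 0.0967, 0.0026] turn [0.0002, -0.0002, 0.0001]
317 [ 635.34232049 -146.44495016   78.02168541] ((636.9178466796875, -149.8097381591797), 27.512542724609375)
```

>>> {"method": "apply_moves", "body": {"claw": [1, 1, 1, 1, 1], "travel": [[-0.01, 0.05, 0], [-0.047, 0.242, 0], [-0.047, 0.242, 0], [-0.047, 0.242, 0], [-0.047, 0.242, 0]], "turn": [[0, 0, 0], [0, 0, 0], [0, 0, 0], [0, 0, 0], [0, 0, 0]]}}

```text
t: 16.53
tcp_pos: [0.6229, 0.0497, 0.1218]
tool_rot: [-0.123, 0.992, 0.001, -0.002]
force: [0.7, 0.9, -0.1]
finger_gap: 0.998
gripper_force: 0.0
```

>>> {"method": "apply_moves", "body": {"claw": [1, 1, 1, 1, 1], "travel": [[-0.01, 0.05, 0], [-0.019, 0.097, 0], [-0.019, 0.097, 0], [-0.019, 0.097, 0], [-0.019, 0.097, 0]], "turn": [[0, 0, 0], [0, 0, 0], [0, 0, 0], [0, 0, 0], [0, 0, 0]]}}

```text
t: 16.95
tcp_pos: [0.6201, 0.1254, 0.1224]
tool_rot: [-0.123, 0.992, -0.0, -0.001]
force: [-0.4, -0.5, -0.8]
finger_gap: 0.999
gripper_force: 0.0
```

```bash
python3 -c "
from plan import *
plan([(619.8,125.8,50,104)],1,40)
"
```

```text
t 16.95 tcp [620.1 125.4 122.4] gap 0.999 F [-0.4 -0.5 -0.8] psi 104.1
2 rows: travel [0.0001, 0.0006, 0.0905] turn [-0.0, -0.0007, 0.0005]
```

>>> {"method": "apply_moves", "body": {"claw": [1, 1, 1, 1, 1], "travel": [[0, 0, 0.02], [0, 0, 0.05], [0, 0, 0.075], [0, 0, 0.088], [0, 0, 0.091]], "turn": [[0, 0, 0], [0, 0, 0], [0, 0, 0], [0, 0, 0], [0, 0, 0]]}}

```text
t: 17.37
tcp_pos: [0.6192, 0.1236, 0.0482]
tool_rot: [-0.121, 0.993, 0.0, -0.003]
force: [-0.5, -0.4, 0.5]
finger_gap: 0.999
gripper_force: 0.0
```

>>> {"method": "apply_moves", "body": {"claw": [1, 1, 1, 1, 1], "travel": [[0, 0, 0], [0, 0, 0], [0, 0, 0], [0, 0, 0], [0, 0, 0]], "turn": [[0, 0, 0], [0, 0, 0], [0, 0, 0], [0, 0, 0], [0, 0, 0]]}}

```text
t: 17.78
tcp_pos: [0.6215, 0.1256, 0.052]
tool_rot: [-0.122, 0.992, -0.0, 0.001]
force: [-0.0, 0.9, 0.6]
finger_gap: 1.003
gripper_force: 0.0
```

```bash
python3 -c "
from plan import *
plan([(619.8,125.8,36,104)],1,40)
"
```

```text
t 17.78 tcp [621.5 125.6  52. ] gap 1.003 F [-0.   0.9  0.6] psi 104.0
1 rows: travel [0.002, 0.0007, 0.02] turn [-0.0001, 0.0006, 0.0002]
```

>>> {"method": "apply_moves", "body": {"claw": [1, 1, 1, 1, 1], "travel": [[0.001, 0.0005, 0.008], [0.001, 0.0005, 0.016], [0.001, 0.0005, 0.02], [0.001, 0.0005, 0.02], [0.001, 0.0005, 0.02]], "turn": [[0, 0, 0], [0, 0, 0], [0, 0, 0], [0, 0, 0], [0, 0, 0]]}}

```text
t: 18.2
tcp_pos: [0.6195, 0.1258, 0.0342]
tool_rot: [-0.122, 0.993, 0.0, -0.001]
force: [0.1, 0.5, 0.0]
finger_gap: 1.003
gripper_force: 0.0
```

>>> {"method": "apply_moves", "body": {"claw": [0.6, 0.5, 0.45, 0.4, 0.35], "travel": [[0, 0, 0], [0, 0, 0], [0, 0, 0], [0, 0, 0], [0, 0, 0]], "turn": [[0, 0, 0], [0, 0, 0], [0, 0, 0], [0, 0, 0], [0, 0, 0]], "newtons": 40}}

```text
t: 18.62
tcp_pos: [0.6201, 0.1261, 0.0355]
tool_rot: [-0.122, 0.993, 0.0, 0.0]
force: [0.1, 1.2, 2.2]
finger_gap: 0.695
gripper_force: 45.2
```

>>> {"method": "apply_moves", "body": {"claw": [0.3, 0.2, 0.2, 0.2], "travel": [[0, 0, 0], [0, 0, 0], [0, 0, 0], [0, 0, 0]], "turn": [[0, 0, 0], [0, 0, 0], [0, 0, 0], [0, 0, 0]]}}

```text
t: 18.95
tcp_pos: [0.62, 0.1261, 0.0354]
tool_rot: [-0.122, 0.993, 0.0, 0.0]
force: [-1.7, 2.6, 5.9]
finger_gap: 0.697
gripper_force: 45.4
```

>>> {"method": "apply_moves", "body": {"claw": [0.2, 0.2, 0.2, 0.2, 0.2], "travel": [[0, 0, -0.003], [0, 0, -0.01], [0, 0, -0.022], [0, 0, -0.036], [0, 0, -0.05]], "turn": [[0, 0, 0], [0, 0, 0], [0, 0, 0], [0, 0, 0], [0, 0, 0]]}}

```text
t: 19.37
tcp_pos: [0.6198, 0.1254, 0.0757]
tool_rot: [-0.122, 0.993, -0.0, -0.0]
force: [-0.3, 0.7, -3.3]
finger_gap: 0.699
gripper_force: 44.4
```

>>> {"method": "apply_moves", "body": {"claw": [0.2, 0.2, 0.2, 0.2, 0.2], "travel": [[0, 0, -0.01], [0, 0, -0.015], [0, 0, -0.015], [0, 0, -0.015], [0, 0, -0.015]], "turn": [[0, 0, 0], [0, 0, 0], [0, 0, 0], [0, 0, 0], [0, 0, 0]]}}

```text
t: 19.78
tcp_pos: [0.6194, 0.1257, 0.0866]
tool_rot: [-0.122, 0.993, 0.0, -0.0]
force: [-0.0, 0.3, -4.1]
finger_gap: 0.699
gripper_force: 44.4
```

```bash
python3 -c "
from plan import *
plan([(472.5,-17,87,98.1)],1,36)
s=snap('side','side7');cv2.imwrite('pics/c7.png',cv2.resize(s['pixels'][200:350,200:360],None,fx=4,fy=4)[:,:,::-1])
q=cloud(s).reshape(-1,3);q=q[(np.hypot(q[:,0]-.623,q[:,1]-.123)<.085)&(abs(q[:,2]-.034)<.003)]*1000
print(len(q),*[np.round(x,1) for x in cv2.minAreaRect(q[:,:2].astype(np.float32))])
"
```

```text
t 19.78 tcp [619.4 125.7  86.6] gap 0.699 F [-0.   0.3 -4.1] psi 104.0
5 rows: travel [0.1845, -0.1071, -0.0003] turn [0.0, -0.0003, 0.0275]
1 rows: travel [0.035, -0.0245, -0.0001] turn [0.0, -0.0, 0.0055]
1607 [622.1 123.9] [140.   62.8] 3.6
```

View pics/c7.png

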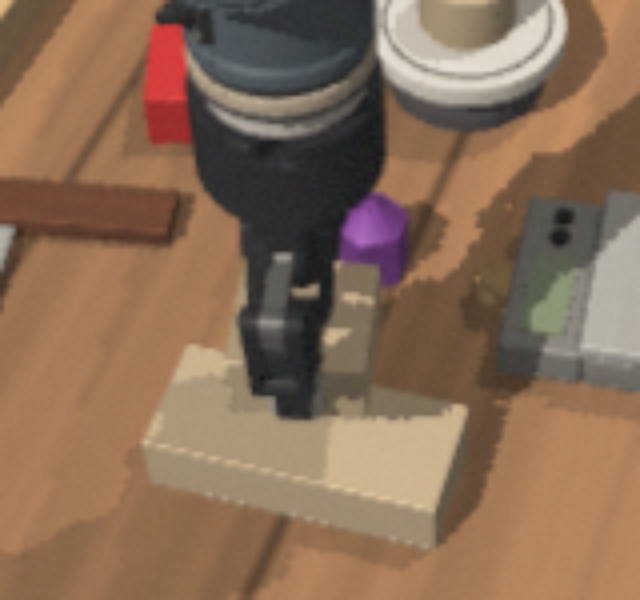

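The crop shows the block held level at about (345,330) above the unmoved slab, and the drum standing on the turntable at (465,15). I'll move the block to the scale.

>>> {"method": "apply_moves", "body": {"claw": [0.2, 0.2, 0.2, 0.2, 0.2], "travel": [[0.011, -0.0065, 0], [0.035, -0.02, 0], [0.072, -0.042, 0], [0.11, -0.064, 0], [0.147, -0.0857, 0]], "turn": [[0, 0, 0], [0, 0, 0.005], [0, 0, 0.011], [0, 0, 0.02], [0, 0, 0.033]]}}

```text
t: 20.25
tcp_pos: [0.5203, 0.0298, 0.0866]
tool_rot: [-0.07, 0.998, -0.0, -0.001]
force: [0.6, -1.4, -3.1]
finger_gap: 0.694
gripper_force: 44.4
```

>>> {"method": "apply_moves", "body": {"claw": [0.2, 0.2, 0.2, 0.2, 0.2], "travel": [[0.03, -0.023, 0], [0.052, -0.04, 0], [0.063, -0.049, 0], [0.067, -0.053, 0], [0.067, -0.053, 0]], "turn": [[0, 0, 0], [0, 0, 0], [0, 0, 0], [0, 0, 0], [0, 0, 0]]}}

```text
t: 20.67
tcp_pos: [0.4754, -0.0195, 0.087]
tool_rot: [-0.07, 0.998, -0.0, 0.0]
force: [-0.5, 0.3, -3.3]
finger_gap: 0.693
gripper_force: 44.5
```

>>> {"method": "apply_moves", "body": {"claw": [0.2, 0.2, 0.2, 0.2, 0.2], "travel": [[0, 0, 0.01], [0, 0, 0.02], [0, 0, 0.025], [0, 0, 0.025], [0, 0, 0.025]], "turn": [[0, 0, 0], [0, 0, 0], [0, 0, 0], [0, 0, 0], [0, 0, 0]]}}

```text
t: 21.08
tcp_pos: [0.4753, -0.0182, 0.0662]
tool_rot: [-0.071, 0.997, 0.0, -0.001]
force: [0.2, -0.7, -4.3]
finger_gap: 0.695
gripper_force: 44.4
```

```bash
python3 -c "
from plan import *
plan([(472.5,-17.2,38,98.1)],1,36)
"
```

```text
t 21.08 tcp [475.3 -18.2  66.2] gap 0.695 F [ 0.2 -0.7 -4.3] psi 98.2
1 rows: travel [0.0033, 0.0017, 0.0352] turn [0.0002, -0.0004, 0.0003]
```

>>> {"method": "apply_moves", "body": {"claw": [0.2, 0.2, 0.2, 0.2, 0.2], "travel": [[0.003, 0.0015, 0.01], [0.003, 0.0015, 0.02], [0.003, 0.0015, 0.028], [0.003, 0.0015, 0.031], [0.003, 0.0015, 0.031]], "turn": [[0, 0, 0], [0, 0, 0], [0, 0, 0], [0, 0, 0], [0, 0, 0]]}}

```text
t: 21.5
tcp_pos: [0.4723, -0.0179, 0.0412]
tool_rot: [-0.071, 0.998, 0.0, -0.001]
force: [-0.9, 0.2, -2.7]
finger_gap: 0.693
gripper_force: 44.5
```

>>> {"method": "apply_moves", "body": {"claw": [0.2, 0.2, 0.2], "travel": [[0, 0, 0.001], [0, 0, 0.001], [0, 0, 0.001]], "turn": [[0, 0, 0], [0, 0, 0], [0, 0, 0]]}}

```text
t: 21.75
tcp_pos: [0.473, -0.0181, 0.0415]
tool_rot: [-0.071, 0.998, -0.0, 0.0]
force: [-1.1, 0.2, -3.1]
finger_gap: 0.693
gripper_force: 44.5
```

>>> {"method": "apply_moves", "body": {"claw": [0.2, 0.2, 0.2], "travel": [[0, 0, 0.001], [0, 0, 0.001], [0, 0, 0.001]], "turn": [[0, 0, 0], [0, 0, 0], [0, 0, 0]]}}

```text
t: 22.0
tcp_pos: [0.4729, -0.018, 0.0407]
tool_rot: [-0.071, 0.998, -0.0, 0.0]
force: [-0.3, -0.2, -3.7]
finger_gap: 0.695
gripper_force: 44.5
```

>>> {"method": "apply_moves", "body": {"claw": [0.2, 0.2, 0.2, 0.2], "travel": [[0, 0.0005, 0.001], [0, 0.0005, 0.002], [0, 0.0005, 0.0028], [0, 0.0005, 0.0028]], "turn": [[0, 0, 0], [0, 0, 0], [0, 0, 0], [0, 0, 0]]}}

```text
t: 22.33
tcp_pos: [0.4727, -0.0176, 0.0381]
tool_rot: [-0.071, 0.998, 0.0, -0.0]
force: [-0.3, -0.1, -2.7]
finger_gap: 0.694
gripper_force: 44.5
```

>>> {"method": "apply_moves", "body": {"claw": [0.2, 0.2, 0.2], "travel": [[0, 0, 0.001], [0, 0, 0.001], [0, 0, 0.001]], "turn": [[0, 0, 0], [0, 0, 0], [0, 0, 0]]}}

```text
t: 22.58
tcp_pos: [0.4728, -0.0176, 0.0374]
tool_rot: [-0.071, 0.998, -0.0, 0.0]
force: [-0.4, -0.2, -2.8]
finger_gap: 0.695
gripper_force: 44.4
```

>>> {"method": "apply_moves", "body": {"claw": [0.2, 0.2, 0.2], "travel": [[0, 0, 0.001], [0, 0, 0.001], [0, 0, 0.001]], "turn": [[0, 0, 0], [0, 0, 0], [0, 0, 0]]}}

```text
t: 22.83
tcp_pos: [0.4728, -0.0176, 0.0374]
tool_rot: [-0.071, 0.998, -0.0, 0.0]
force: [0.0, 1.0, 4.9]
finger_gap: 0.697
gripper_force: 45.3
```

Contact. Releasing and rising.

>>> {"method": "apply_moves", "body": {"claw": [0.4, 0.5, 0.7, 1, 1], "travel": [[0, 0, -0.0008], [0, 0, -0.0008], [0, 0, -0.0008], [0, 0, -0.0008], [0, 0, -0.0008]], "turn": [[0, 0, 0], [0, 0, 0], [0, 0, 0], [0, 0, 0], [0, 0, 0]]}}

```text
t: 23.25
tcp_pos: [0.4729, -0.0176, 0.0373]
tool_rot: [-0.071, 0.998, -0.0, 0.0]
force: [0.3, -0.1, 0.9]
finger_gap: 1.003
gripper_force: 0.0
```

>>> {"method": "apply_moves", "body": {"claw": [1, 1, 1, 1, 1], "travel": [[0, 0, 0], [0, 0, 0], [0, 0, 0], [0, 0, -0.02], [0, 0, -0.06]], "turn": [[0, 0, 0], [0, 0, 0], [0, 0, 0], [0, 0, 0], [0, 0, 0]]}}

```text
t: 23.67
tcp_pos: [0.4705, -0.0171, 0.0833]
tool_rot: [-0.07, 0.998, 0.001, -0.004]
force: [0.4, -0.2, 0.5]
finger_gap: 1.003
gripper_force: 0.0
```

>>> {"method": "apply_moves", "body": {"claw": [1, 1, 1, 1, 1], "travel": [[0, 0, -0.03], [0, 0, -0.04], [0, 0, -0.04], [0, 0, -0.04], [0, 0, -0.04]], "turn": [[0, 0, 0], [0, 0, 0], [0, 0, 0], [0, 0, 0], [0, 0, 0]]}}

```text
t: 24.08
tcp_pos: [0.4719, -0.0174, 0.1163]
tool_rot: [-0.071, 0.998, 0.0, -0.001]
force: [-0.1, 0.1, 0.1]
finger_gap: 0.999
gripper_force: 0.0
```

```bash
python3 -c "
from plan import *
plan([(623,123.2,90,93.7)],1,40)
q=cloud(snap('side','side8')).reshape(-1,3);q=q[(np.hypot(q[:,0]-.472,q[:,1]+.017)<.05)&(abs(q[:,2]-.07)<.004)]*1000
print(len(q),q.mean(0),cv2.minAreaRect(q[:,:2].astype(np.float32)))
"
```

```text
t 24.08 tcp [471.9 -17.4 116.3] gap 0.999 F [-0.1  0.1  0.1] psi 98.1
5 rows: travel [-0.1765, 0.1228, 0.0272] turn [0.0002, -0.0005, 0.0203]
1 rows: travel [-0.0337, 0.0268, 0.0055] turn [0.0, -0.0002, 0.0041]
644 [472.02366013 -12.46973057  70.06887297] ((472.4617919921875, -18.004634857177734), (59.95718002319336, 63.449337005615234), 7.823498249053955)
```

Die is at (472.5, −18) with yaw about 8°, as wanted. Now the plinth.

>>> {"method": "apply_moves", "body": {"claw": [1, 1, 1, 1, 1], "travel": [[-0.04, 0.025, 0], [-0.176, 0.123, 0], [-0.176, 0.123, 0], [-0.176, 0.123, 0], [-0.176, 0.123, 0]], "turn": [[0, 0, 0], [0, 0, 0.024], [0, 0, 0.024], [0, 0, 0.024], [0, 0, 0.024]]}}

```text
t: 24.55
tcp_pos: [0.603, 0.1036, 0.1162]
tool_rot: [-0.034, 0.999, 0.001, 0.002]
force: [0.6, -0.6, 0.3]
finger_gap: 1.0
gripper_force: 0.0
```

>>> {"method": "apply_moves", "body": {"claw": [1, 1, 1, 1, 1], "travel": [[-0.034, 0.027, 0.01], [-0.034, 0.027, 0.035], [-0.034, 0.027, 0.05], [-0.034, 0.027, 0.055], [-0.034, 0.027, 0.055]], "turn": [[0, 0, 0], [0, 0, 0], [0, 0, 0], [0, 0, 0], [0, 0, 0]]}}

```text
t: 24.97
tcp_pos: [0.6211, 0.1223, 0.0705]
tool_rot: [-0.033, 0.999, -0.0, -0.004]
force: [0.1, -0.3, -0.3]
finger_gap: 1.007
gripper_force: 0.0
```

>>> {"method": "apply_moves", "body": {"claw": [1, 1, 1, 1], "travel": [[0, 0, 0], [0, 0, 0], [0, 0, 0], [0, 0, 0]], "turn": [[0, 0, 0], [0, 0, 0], [0, 0, 0], [0, 0, 0]]}}

```text
t: 25.3
tcp_pos: [0.6245, 0.1226, 0.0743]
tool_rot: [-0.033, 0.999, -0.0, 0.001]
force: [-0.6, -0.4, -0.1]
finger_gap: 1.0
gripper_force: 0.0
```

```bash
python3 -c "
from plan import *
plan([(623,123.2,5,93.7)],1,40)
"
```

```text
t 25.3 tcp [624.5 122.6  74.3] gap 1.0 F [-0.6 -0.4 -0.1] psi 93.7
2 rows: travel [0.0019, 0.0009, 0.0867] turn [-0.0, 0.0005, 0.0002]
```

>>> {"method": "apply_moves", "body": {"claw": [1, 1, 1, 1, 1], "travel": [[0.002, 0.001, 0.02], [0.002, 0.001, 0.045], [0.002, 0.001, 0.065], [0.002, 0.001, 0.078], [0.002, 0.001, 0.083]], "turn": [[0, 0, 0], [0, 0, 0], [0, 0, 0], [0, 0, 0], [0, 0, 0]]}}

```text
t: 25.72
tcp_pos: [0.6215, 0.1235, 0.0057]
tool_rot: [-0.033, 0.999, 0.0, -0.001]
force: [-0.2, 0.2, 0.1]
finger_gap: 1.002
gripper_force: 0.0
```

>>> {"method": "apply_moves", "body": {"claw": [1, 1, 1, 1], "travel": [[0, 0, 0], [0, 0, 0], [0, 0, 0], [0, 0, 0]], "turn": [[0, 0, 0], [0, 0, 0], [0, 0, 0], [0, 0, 0]]}}

```text
t: 26.05
tcp_pos: [0.6232, 0.1237, 0.008]
tool_rot: [-0.033, 0.999, -0.0, 0.001]
force: [0.2, 0.2, -0.8]
finger_gap: 1.0
gripper_force: 0.0
```

```bash
python3 -c "
from plan import *
plan([(623,123.2,3,93.7)],1,40)
"
```

```text
t 26.05 tcp [623.2 123.7   8. ] gap 1.0 F [ 0.2  0.2 -0.8] psi 93.8
1 rows: travel [0.0003, -0.0007, 0.0062] turn [-0.0, 0.0007, 0.0004]
```

>>> {"method": "apply_moves", "body": {"claw": [0.6, 0.5, 0.45, 0.4, 0.35], "travel": [[0, -0.0005, 0.003], [0, -0.0005, 0.0055], [0, -0.0005, 0.0055], [0, -0.0005, 0.0055], [0, -0.0005, 0.0055]], "turn": [[0, 0, 0], [0, 0, 0], [0, 0, 0], [0, 0, 0], [0, 0, 0]], "newtons": 75}}

```text
t: 26.47
tcp_pos: [0.6225, 0.1242, 0.0032]
tool_rot: [-0.033, 0.999, 0.001, 0.0]
force: [-1.9, 3.0, 3.9]
finger_gap: 0.69
gripper_force: 73.0
```

>>> {"method": "apply_moves", "body": {"claw": [0.3, 0.2, 0.2, 0.2, 0.2], "travel": [[0, 0, 0], [0, 0, 0], [0, 0, 0], [0, 0, 0], [0, 0, 0]], "turn": [[0, 0, 0], [0, 0, 0], [0, 0, 0], [0, 0, 0], [0, 0, 0]]}}

```text
t: 26.88
tcp_pos: [0.6225, 0.1242, 0.0032]
tool_rot: [-0.033, 0.999, 0.001, 0.0]
force: [-1.1, 4.9, 5.0]
finger_gap: 0.689
gripper_force: 79.6
```

>>> {"method": "apply_moves", "body": {"claw": [0.2, 0.2, 0.2, 0.2, 0.2], "travel": [[0, 0, -0.003], [0, 0, -0.01], [0, 0, -0.022], [0, 0, -0.036], [0, 0, -0.05]], "turn": [[0, 0, 0], [0, 0, 0], [0, 0, 0], [0, 0, 0], [0, 0, 0]]}}

```text
t: 27.3
tcp_pos: [0.622, 0.1229, 0.043]
tool_rot: [-0.033, 0.999, -0.0, -0.001]
force: [1.0, -0.6, -5.5]
finger_gap: 0.689
gripper_force: 81.6
```

>>> {"method": "apply_moves", "body": {"claw": [0.2, 0.2, 0.2, 0.2, 0.2], "travel": [[0, 0, -0.01], [0, 0, -0.02], [0, 0, -0.025], [0, 0, -0.025], [0, 0, -0.025]], "turn": [[0, 0, 0], [0, 0, 0], [0, 0, 0], [0, 0, 0], [0, 0, 0]]}}

```text
t: 27.72
tcp_pos: [0.6224, 0.1233, 0.0628]
tool_rot: [-0.033, 0.999, -0.0, 0.0]
force: [0.6, -0.2, -5.8]
finger_gap: 0.691
gripper_force: 81.6
```

```bash
python3 -c "
from plan import *
plan([(505,284.8,60,101.1)],1,36)
s=snap('side','side9');cv2.imwrite('pics/c8.png',cv2.resize(s['pixels'][200:350,200:360],None,fx=4,fy=4)[:,:,::-1])
"
```

```text
t 27.72 tcp [622.4 123.3  62.8] gap 0.691 F [ 0.6 -0.2 -5.8] psi 93.8
5 rows: travel [0.1109, 0.1759, 0.0029] turn [-0.0, 0.0001, -0.0339]
1 rows: travel [0.0183, 0.0374, 0.0006] turn [-0.0, 0.0, -0.0068]
```

View pics/c8.png

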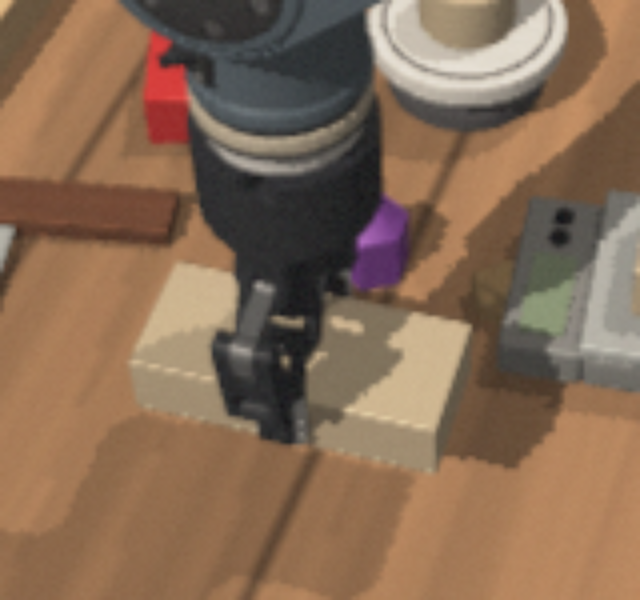

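The crop shows the slab held level and clear of the table, its ends at about (145,370) and (455,390). Next stop is the bearers.

>>> {"method": "apply_moves", "body": {"claw": [0.2, 0.2, 0.2, 0.2, 0.2], "travel": [[0.005, 0.009, 0], [0.016, 0.027, 0], [0.033, 0.053, 0], [0.055, 0.088, 0], [0.077, 0.123, 0]], "turn": [[0, 0, 0], [0, 0, -0.005], [0, 0, -0.015], [0, 0, -0.028], [0, 0, -0.041]]}}

```text
t: 28.18
tcp_pos: [0.5524, 0.2188, 0.062]
tool_rot: [-0.098, 0.995, 0.0, -0.001]
force: [0.3, 0.6, -5.5]
finger_gap: 0.693
gripper_force: 81.7
```

>>> {"method": "apply_moves", "body": {"claw": [0.2, 0.2, 0.2, 0.2, 0.2], "travel": [[0.017, 0.037, 0], [0.029, 0.065, 0], [0.036, 0.08, 0], [0.0395, 0.0873, 0], [0.0395, 0.0873, 0]], "turn": [[0, 0, 0], [0, 0, 0], [0, 0, 0], [0, 0, 0], [0, 0, 0]]}}

```text
t: 28.6
tcp_pos: [0.5082, 0.2812, 0.0623]
tool_rot: [-0.099, 0.995, -0.0, -0.001]
force: [0.2, -1.0, -5.0]
finger_gap: 0.687
gripper_force: 81.9
```

>>> {"method": "apply_moves", "body": {"claw": [0.2, 0.2, 0.2, 0.2], "travel": [[0, 0, 0.005], [0, 0, 0.012], [0, 0, 0.015], [0, 0, 0.015]], "turn": [[0, 0, 0], [0, 0, 0], [0, 0, 0], [0, 0, 0]]}}

```text
t: 28.93
tcp_pos: [0.5101, 0.2786, 0.0494]
tool_rot: [-0.096, 0.995, -0.0, -0.001]
force: [-0.0, -0.6, -5.2]
finger_gap: 0.689
gripper_force: 81.9
```

```bash
python3 -c "
from plan import *
plan([(504.4,284.8,28,101.1)],1,36)
S=cloud(snap('side','side10'));q=S.reshape(-1,3);q=q[(np.hypot(q[:,0]-.505,q[:,1]-.285)<.085)&(abs(q[:,2]-.082)<.005)]*1000
print(len(q),*[np.round(x,1) for x in cv2.minAreaRect(q[:,:2].astype(np.float32))])
"
```

```text
t 28.93 tcp [510.1 278.6  49.4] gap 0.689 F [-0.  -0.6 -5.2] psi 101.0
1 rows: travel [0.0055, 0.009, 0.0268] turn [-0.0001, -0.0006, -0.0003]
2425 [509.9 280.4] [140.1  66.6] 11.1
```

>>> {"method": "apply_moves", "body": {"claw": [0.2, 0.2, 0.2, 0.2, 0.2], "travel": [[0.004, 0.006, 0.003], [0.0055, 0.009, 0.009], [0.0055, 0.009, 0.016], [0.0055, 0.009, 0.02], [0.0055, 0.009, 0.02]], "turn": [[0, 0, 0], [0, 0, 0], [0, 0, 0], [0, 0, 0], [0, 0, 0]]}}

```text
t: 29.4
tcp_pos: [0.5035, 0.2859, 0.0334]
tool_rot: [-0.097, 0.995, -0.0, -0.001]
force: [-0.5, 0.1, -5.1]
finger_gap: 0.689
gripper_force: 82.0
```

>>> {"method": "apply_moves", "body": {"claw": [0.2, 0.2, 0.2], "travel": [[0, 0, 0], [0, 0, 0], [0, 0, 0]], "turn": [[0, 0, 0], [0, 0, 0], [0, 0, 0]]}}

```text
t: 29.65
tcp_pos: [0.5045, 0.2861, 0.0347]
tool_rot: [-0.097, 0.995, 0.0, 0.0]
force: [-0.4, 0.3, -5.8]
finger_gap: 0.689
gripper_force: 82.0
```

```bash
python3 -c "
from plan import *
plan([(504.4,284.8,27.2,101.1)],1,36)
S=cloud(snap('side','side10'));q=S.reshape(-1,3);q=q[(np.hypot(q[:,0]-.505,q[:,1]-.285)<.085)&(q[:,2]>.058)&(q[:,2]<.069)]*1000
print(len(q),*[np.round(x,1) for x in cv2.minAreaRect(q[:,:2].astype(np.float32))])
"
```

```text
t 29.65 tcp [504.5 286.1  34.7] gap 0.689 F [-0.4  0.3 -5.8] psi 101.2
1 rows: travel [0.0005, -0.0016, 0.0094] turn [0.0, 0.0002, 0.0003]
2484 [504.3 287.9] [140.1  65.5] 10.6
```

>>> {"method": "apply_moves", "body": {"claw": [0.2, 0.2, 0.2, 0.2, 0.2], "travel": [[0, -0.0015, 0.002], [0, -0.0015, 0.004], [0, -0.0015, 0.006], [0, -0.0015, 0.0075], [0, -0.0015, 0.0075]], "turn": [[0, 0, 0], [0, 0, 0], [0, 0, 0], [0, 0, 0], [0, 0, 0]]}}

```text
t: 30.12
tcp_pos: [0.5042, 0.2848, 0.0282]
tool_rot: [-0.097, 0.995, -0.0, -0.0]
force: [0.4, 0.9, -5.4]
finger_gap: 0.689
gripper_force: 82.0
```

>>> {"method": "apply_moves", "body": {"claw": [0.2, 0.2, 0.2], "travel": [[0, 0, 0.001], [0, 0, 0.001], [0, 0, 0.001]], "turn": [[0, 0, 0], [0, 0, 0], [0, 0, 0]]}}

```text
t: 30.37
tcp_pos: [0.5044, 0.2849, 0.0277]
tool_rot: [-0.097, 0.995, 0.0, -0.0]
force: [-0.6, 0.3, -5.3]
finger_gap: 0.687
gripper_force: 82.0
```

>>> {"method": "apply_moves", "body": {"claw": [0.2, 0.2, 0.2], "travel": [[0, 0, 0.001], [0, 0, 0.001], [0, 0, 0.001]], "turn": [[0, 0, 0], [0, 0, 0], [0, 0, 0]]}}

```text
t: 30.62
tcp_pos: [0.5046, 0.2849, 0.0272]
tool_rot: [-0.097, 0.995, 0.0, 0.0]
force: [-0.3, 0.4, -2.0]
finger_gap: 0.689
gripper_force: 82.0
```

>>> {"method": "apply_moves", "body": {"claw": [0.2, 0.2, 0.2], "travel": [[0, 0, 0.001], [0, 0, 0.001], [0, 0, 0.001]], "turn": [[0, 0, 0], [0, 0, 0], [0, 0, 0]]}}

```text
t: 30.87
tcp_pos: [0.5046, 0.2849, 0.0272]
tool_rot: [-0.097, 0.995, 0.0, 0.0]
force: [-2.1, -1.6, 7.0]
finger_gap: 0.69
gripper_force: 83.0
```

Seated. Releasing and retreating.

>>> {"method": "apply_moves", "body": {"claw": [0.4, 0.5, 0.7, 1, 1], "travel": [[0, 0, -0.001], [0, 0, -0.001], [0, 0, -0.001], [0, 0, -0.001], [0, 0, -0.001]], "turn": [[0, 0, 0], [0, 0, 0], [0, 0, 0], [0, 0, 0], [0, 0, 0]]}}

```text
t: 31.28
tcp_pos: [0.5049, 0.285, 0.027]
tool_rot: [-0.097, 0.995, 0.0, 0.0]
force: [0.5, 0.1, -0.2]
finger_gap: 0.998
gripper_force: 0.0
```

>>> {"method": "apply_moves", "body": {"claw": [1, 1, 1, 1, 1], "travel": [[0, 0, 0], [0, 0, 0], [0, 0, 0], [0, 0, -0.02], [0, 0, -0.06]], "turn": [[0, 0, 0], [0, 0, 0], [0, 0, 0], [0, 0, 0], [0, 0, 0]]}}

```text
t: 31.7
tcp_pos: [0.5017, 0.2838, 0.072]
tool_rot: [-0.097, 0.995, -0.001, -0.004]
force: [0.6, -0.2, 1.1]
finger_gap: 1.001
gripper_force: 0.0
```

>>> {"method": "apply_moves", "body": {"claw": [1, 1, 1, 1, 1], "travel": [[0, 0, -0.05], [0, 0, -0.1], [0, 0, -0.15], [0, 0, -0.15], [0, 0, -0.15]], "turn": [[0, 0, 0], [0, 0, 0], [0, 0, 0], [0, 0, 0], [0, 0, 0]]}}

```text
t: 32.12
tcp_pos: [0.5061, 0.2855, 0.198]
tool_rot: [-0.097, 0.995, 0.001, 0.003]
force: [-0.1, -0.0, -0.1]
finger_gap: 1.0
gripper_force: 0.0
```

```bash
python3 -c "
from plan import *
s=snap('side','side11');P=cloud(s).reshape(-1,3)
for n,c,r,z in(('plinth',(.505,.285),.085,.058),('bearers',(.505,.285),.085,.024),('die',(.4725,-.018),.05,.07),('drum',(.637,-.15),.04,.078)):
  q=P[(np.hypot(P[:,0]-c[0],P[:,1]-c[1])<r)&(abs(P[:,2]-z)<.004)]*1000
  print(n,len(q),*[np.round(x,1) for x in cv2.minAreaRect(q[:,:2].astype(np.float32))],np.median(q[:,2]).round(1))
"
```

```text
plinth 3315 [504.8 284.5] [140.1  61. ] 11.2 57.9
bearers 590 [506.6 285.7] [133.9 100.9] 10.8 24.0
die 778 [472.4 -17.6] [60.  63.1] 8.0 70.3
drum 0 [0. 0.] [0. 0.] 0.0 nan
  return _methods._mean(a, axis=axis, dtype=dtype,
  ret = ret.dtype.type(ret / rcount)
```

View pics/side11.png

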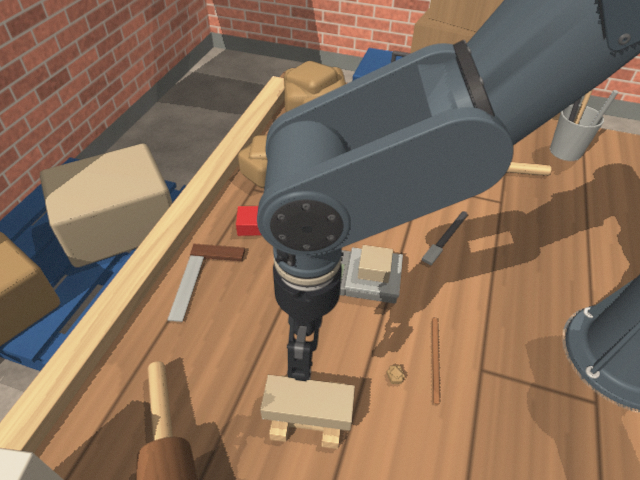

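The slab lies across both bearers at about (308,403), and the block sits on the scale at (375,265). The arm hides the drum and cap, so I'll check those from the top camera.

```bash
python3 -c "
from plan import *
s=snap('top','top12');P=cloud(s).reshape(-1,3)
for n,c,r,a,b in(('die',(.4725,-.018),.05,.066,.075),('drum',(.637,-.15),.04,.074,.083),('cap',(.49,-.311),.035,.05,.075)):
  q=P[(np.hypot(P[:,0]-c[0],P[:,1]-c[1])<r)&(P[:,2]>a)&(P[:,2]<b)]*1000
  print(n,len(q),*[np.round(x,1) for x in cv2.minAreaRect(q[:,:2].astype(np.float32))])
"
```

```text
die 827 [473.5 -18.9] [59.7 59.9] 8.2
drum 510 [ 637.8 -150.6] [51.7 51. ] 0.3
cap 250 [ 490.5 -311.2] [36.9 34.3] 49.9
```

View pics/top12.png

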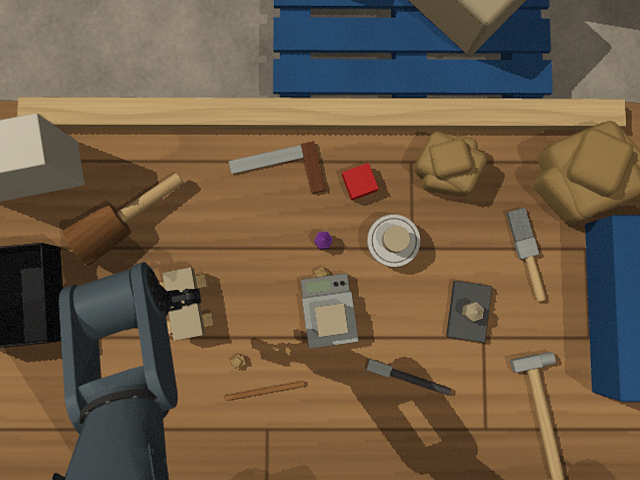

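All four stones sit centred on their stations: cap (473,312), drum (396,238), block (331,320), slab (184,303). The red and purple look-alikes haven't moved.

```bash
python3 -c "
from station import manip
print(manip.sign_off())"
```

```text
the job is handed in; nothing more can be done
None
```

I took the stack apart and handed the job in at about 32 s: the cap, drum, square block and long slab each stand released within about 1–2 mm of the middle of their stations by the camera measurements, with the block's sides in line with the scale platform's.

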